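Unload a glued-up blank and put everything in its home

ROBOT

A 7-joint arm with a two-finger parallel gripper is mounted at the origin on a cart in front of the work surface, level with it; the furniture and walls round the work are solid. World frame = base frame: x ahead of the robot, y to its left, z up, the work surface at z = 0. Lengths are in mm, angles in rad, forces in N, time in s.
With the tool pointing down it reaches from about 425 to 875 mm from the base axis. Payload 4.7 kg.
Tool frame: the origin (TCP) lies between the finger pads; the fingertips stand 14 mm ahead of it and the grasp point (between the pads) lies 5 mm behind it; z points along the fingers, y is the line along which they close (so a half turn about z gives the same grasp; the last joint's range is limited). The gripper opens to 85 mm and grips with 20 to 120 N. Pads are 22 mm wide; open, the fingers measure 114 mm over their backs; the gripper's body (76 mm by 85 mm) begins 54 mm behind the grasp point. The pads swing forward as they close: fully open they stand 13 mm farther back than shut.
Start: joints at [1.34, 0.321, -0.07, 1.45, 0.023, 1.371, -0.057], TCP at [157.514, -630.647, 223.349] pointing down, gripper open.
Joint ranges: [-2.86, 2.86], [-0.3, 2.09], [-1.38, 1.24], [0.06, 2.45], [-1.56, 4.7], [0.09, 2.05], [-2.69, 2.69]. Speed limits (rad/s): [2.57, 2.57, 3.14, 3.14, 3.14, 3.14, 3.14].

INTERFACE

Orientations are given as a unit quaternion [x, y, z, w].
In Python, from bench import get_state, camera, hand_in gives the robot as it stands.
- The arm moves only by the shell command python3 -m creep [FORCE], which reads ROWS from standard input. ROWS is one flat JSON list of numbers that holds 1 to 5 rows one after another, with no inner brackets; each row has 7 numbers: dx, dy, dz in mm, then a rotation vector rx, ry, rz in rad, then the opening from 0.0 (shut) to 1.0 (fully open); each row is the pose to reach, as a shift and turn from the pose commanded when the command began, along the tool's axes at that moment; what a row does not reach only later rows make up. A row lasts 1/10 s, in which the tool goes at most 50 mm and 0.15 rad, less where a joint would pass 70% of its speed; a pose out of reach is approached as far as the arm can. The fingers move at their own pace and stop on an object; FORCE is the grip in N (left out, the last holds). Time passes only in rows, so rows that do not move let the fingers close. It prints the time, the measured TCP pose, the force, the opening and the grip force at its end. Input that does not fit is refused with a message, and nothing moves.
- get_state(): the state, without advancing time (a new reading comes with each control period).
- camera(name): name is "side" or "top"; returns a dict with "color" (420x560x3 uint8, red, green, blue), "z_map" (420x560 float32, mm along the optical axis (not along the pixel's ray), 0 where there is no reading), "fx", "fy", "cx", "cy" (pixels), "world_from_camera" (4x4, takes a point from camera to world coordinates). Camera axes: x right, y down, z forward; pixel columns grow to the right and rows downward; lengths in mm; the calibration is good to about 2 mm. A picture is of the moment at which its call begins.
- hand_in(): hands the job in; it is judged then, once.
The state is a dict: "time": time; "qpos": joint angles; "dq": joint speeds; "tau": joint torques, N m; "eef_pos": TCP position; "ee_rot": TCP orientation; "contact_force": force on the tool from outside, world axes, zero at the start; "wrist_torque": the same for the moment, N m; "finger_gap": opening from 0.0 (shut) to 1.0 (fully open); "grip_force": force on a finger pad.
Only numpy, scipy, OpenCV 4.12 (cv2) and the standard library are available. Lean on these libraries where they do the work, as an engineer would, in place of code of your own. Each camera call takes 0.05 s, during which the arm holds its last target. There are 200 camera calls.

TASK

The glue on the two-tone wooden blank has set: take the things that weigh it down off one at a time, from the top, and put each away in its own home - the yellow tape measure in the cut-out of the yellow-floored foam tray, the red-lidded bit box in the cut-out of the red-floored foam tray, the battery in the well of the charging cradle, all standing flat on the floor of their recess. Only when the blank is bare, lift it off and lay it flat on the plywood planing board, lengthwise along the dark fence and with one end at the dark end stop. Do not shove or knock over the glue bottle or the open carton of screws.

Things in the scene. Friction and masses are not known exactly. Their poses are not given: they have to be found in the camera images.
- blank: glued wooden blank, loose, 60 x 240 x 40 mm, dark walnut lower half, pale upper half, 0.36 kg; origin at the centre of its underside, y along its length. It starts on a flat waxed paper sheet with the weights on it, roughly parallel: on one half the bit box with the tape measure on top, on the other half the battery (which half differs). Grasp across the 60 mm width
- bit_box: drill bit box with grey base and red lid (the lid stays shut), loose, 62 x 88 x 33 mm, 0.16 kg; origin at the centre of its underside, y along its length. Grasp it across its 62 mm width
- battery: power tool battery, dark base and green top, loose, 63 x 75 x 60 mm, 0.62 kg; origin at the centre of its underside, y along its length. Its base is 63 mm wide up to 42 mm height, the green top above it 50 mm wide. Grasp the base across its 63 mm width
- tape_measure: yellow tape measure standing upright on its narrow side, loose, 38 x 80 x 64 mm, 0.26 kg; origin at the centre of its underside, y along its length; its 34 mm wide body reaches from y = -28 to +40 mm (centre y = +6 mm), the small hook sticks out at -y. Grasp the body across its width
- red_tray: fixed foam tray 110 x 130 x 15 mm, black foam with a bright red floor: home of the bit box. The cut-out is in its middle, 78 x 104 mm, its floor 5 mm above the tray's underside, its rim 10 mm above the floor; origin at the centre of the underside, y along its length. A timber rack hangs 0.61 m above the bench from x = 0.63 m on. The bit box goes in lengthwise, either way round
- yellow_tray: fixed foam tray 110 x 130 x 15 mm, black foam with a bright yellow floor: home of the tape measure. The cut-out is in its middle, 52 x 96 mm, its floor 5 mm above the tray's underside, its rim 10 mm above the floor; origin at the centre of the underside, y along its length. The tape measure goes in upright, lengthwise, either way round
- charger: fixed charging cradle, dark grey and black, with a green lamp panel at its +y end, 103 x 143 mm: home of the battery. Its well is 79 x 91 mm (x, y), the well's floor 18 mm above the underside, its walls 10 mm high above the floor; origin at the underside, below the middle of the well. The battery goes in upright with its length along y, either way round
- stop_board: fixed planing board, plywood 104 x 306 mm, 12 mm thick, with a dark fence along its +x edge and a dark end stop at +y, both 10 mm above the plywood. Origin: on the underside, below the place of the blank's centre; the blank there, parallel to y, leaves 6 mm to the fence (face at x = +36 mm) and 6 mm to the stop (face at y = +126 mm). Either end may be at the stop
- glue_bottle: bystander: upright white glue bottle with blue label and orange tip, loose, 61 mm across, 200 mm high, standing on the right of the bench; origin at the centre of its underside
- screw_box: bystander: small open carton of screws, loose, 69 x 100 x 42 mm, lying between the blank's sheet and the planing board; origin at the centre of its underside

How it is judged (in metres and radians):
At the end, for the whole second after the job is handed in: Tape measure, bit box and battery stand flat on the floor of their own recess, within 13 mm of its middle and 0.25 rad of lengthwise; the blank lies flat on the planing board, within 14 mm of its place and 0.1 rad of parallel to the fence; all released and at rest (horizontal distance between tape_measure and yellow_tray below 0.013 m and z of tape_measure in the frame of yellow_tray between 0.002 and 0.009 m and angle between each of tape_measure, bit_box, battery, blank's own z axis and vertical below 0.08 rad and angle between the y axis of tape_measure and the y axis of yellow_tray, either way round below 0.25 rad and linear speed of each of tape_measure, bit_box, battery, blank below 0.02 m/s and horizontal distance between bit_box and red_tray below 0.013 m and z of bit_box in the frame of red_tray between 0.002 and 0.009 m and angle between the y axis of bit_box and the y axis of red_tray, either way round below 0.25 rad and horizontal distance between battery and charger below 0.013 m and z of battery in the frame of charger between 0.015 and 0.022 m and angle between the y axis of battery and the y axis of charger, either way round below 0.25 rad and horizontal distance between blank and stop_board below 0.014 m and z of blank in the frame of stop_board between 0.009 and 0.016 m and angle between the y axis of blank and the y axis of stop_board, either way round below 0.25 rad and angle between the y axis of blank and the y axis of stop_board, either way round below 0.1 rad); the robot touches nothing.
It fails at once if the blank is shifted by more than 40 mm while the bit box or the battery still lies on it (distance of blank from where it was at the start of the episode above 0.04 m and (contact force between blank and bit_box above 0.5 N or contact force between blank and battery above 0.5 N)).
It fails at once if the bit box is shifted by more than 40 mm with the tape measure still on it (distance of bit_box from where it was at the start of the episode above 0.04 m and contact force between bit_box and tape_measure above 0.5 N).
It fails at once if the glue bottle is shoved by more than 30 mm or tipped (distance of glue_bottle from where it was at the start of the episode above 0.03 m or angle between glue_bottle's own z axis and vertical above 0.4 rad).
It fails at once if the carton of screws is shoved by more than 30 mm or tipped (distance of screw_box from where it was at the start of the episode above 0.03 m or angle between screw_box's own z axis and vertical above 0.4 rad).
It also fails if it takes over 93 s, if anything falls off the work surface, if the arm or the gripper's body presses on something with over 40 N, if the wrist force passes 120 N, or if a joint passes its speed limit or range.

## Working session

There is one attempt and no reset: what is moved stays moved. The work goes in short steps, Python scripts to look and compute and a shell command to move; the robot and the scene stay as the last step left them, time stands still between calls to the robot, and variables do not carry over. Pictures are saved under pics/ and viewed, at most 14 in all, crops included, and the job is handed in when it is done.

```bash
mkdir -p pics; python3 - <<'E'
from bench import *
import cv2,numpy as np
s=get_state();print(s)
for n in("top","side"):
    c=camera(n);np.savez(f"pics/{n}0.npz",**c);cv2.imwrite(f"pics/{n}0.png",c["color"][:,:,::-1])
    print(n,c["fx"],c["cx"],c["cy"],np.round(c["world_from_camera"],3).tolist())
E
```

```text
{'time': 0.0, 'qpos': array([ 1.340116  ,  0.32184706, -0.07009986,  1.45169916,  0.02259979,
        1.37079393, -0.05689149]), 'dq': array([-1.22208725e-03, -1.15188401e-05,  6.58318344e-04, -4.34236080e-04,
        8.10995996e-04,  1.41656289e-04,  7.28837903e-04]), 'tau': array([-2.13213257e-04, -4.93584323e+01, -3.82348085e-01, -3.14338338e+01,
        1.29962753e-02,  1.11738138e-02,  2.20748348e-06]), 'eef_pos': array([ 157.34669231, -630.0860662 ,  222.19587987]), 'ee_rot': array([ 9.92515899e-01,  1.22111543e-01, -1.66312196e-04, -9.65853048e-04]), 'contact_force': array([-0.64412562, -0.14669896,  0.39035217]), 'wrist_torque': array([ 0.01917034, -0.04010735, -0.03766057]), 'grip_force': 0.0, 'finger_gap': 1.001588430460441}
top 454.61697950901106 279.0181732676036 204.53016765086358 [[0.015, -0.997, 0.075, 409.565], [-1.0, -0.014, 0.011, -99.426], [-0.01, -0.075, -0.997, 1413.826], [0.0, 0.0, 0.0, 1.0]]
side 449.3462075333702 278.7197830183125 207.1681399776791 [[-0.397, -0.693, 0.602, -335.955], [-0.918, 0.305, -0.254, 265.085], [-0.008, -0.654, -0.757, 1140.783], [0.0, 0.0, 0.0, 1.0]]
```

View pics/top0.png

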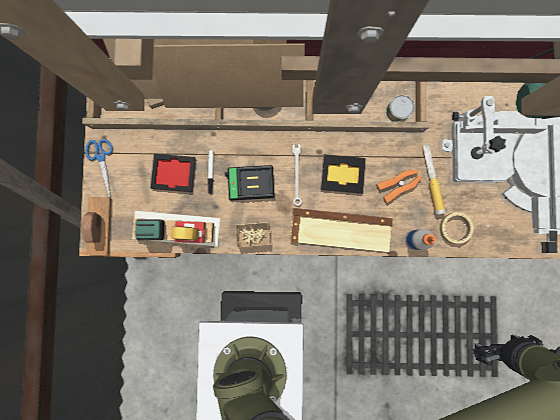

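View pics/side0.png

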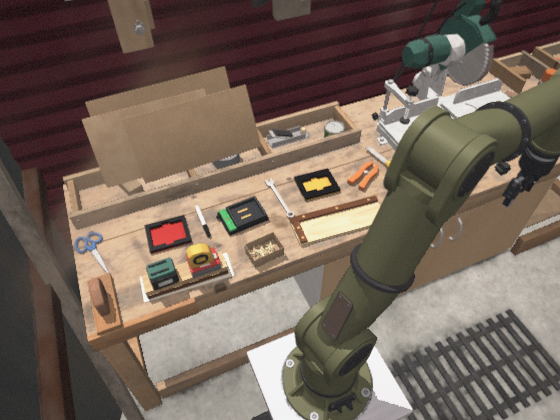

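The top view shows the blank at (177,230) with the battery at (150,229) and the bit box with tape at (192,231). The red tray is at (173,174), the charger at (251,183), the yellow tray at (343,174), the board at (343,231), the carton at (254,236) and the bottle at (420,239). Next I'll measure these.

```bash
cat > h.py <<'E'
import numpy as np,cv2
from bench import get_state,camera
from scipy.spatial.transform import Rotation as R
def load(n): return dict(np.load(f"pics/{n}.npz"))
def pts(c):
    v,u=np.mgrid[:420,:560]; z=c["z_map"]
    p=np.stack([(u-c["cx"])/c["fx"]*z,(v-c["cy"])/c["fy"]*z,z,np.ones_like(z)],-1)
    P=(p@c["world_from_camera"].T)[...,:3]; P[z==0]=np.nan; return P
def ray(c,uv,h):
    uv=np.atleast_2d(uv).astype(float); d=np.c_[(uv[:,0]-c["cx"])/c["fx"],(uv[:,1]-c["cy"])/c["fy"],np.ones(len(uv))]@c["world_from_camera"][:3,:3].T
    o=c["world_from_camera"][:3,3]; return (o+d*((h-o[2])/d[:,2])[:,None])[:,:2]
def hsv(c): return cv2.cvtColor(np.ascontiguousarray(c["color"]),cv2.COLOR_RGB2HSV)
def rect(xy):
    (x,y),(w,h),a=cv2.minAreaRect(np.float32(xy))
    if w>h: a+=90;w,h=h,w   # a: direction of long side +90 -> express yaw of long axis from +y
    a=(a+90)%180-90
    return np.round([x,y,w,h,a],1)
def blob(c,m,roi,h):
    u0,v0,u1,v1=roi; k=np.zeros(m.shape,np.uint8); k[v0:v1,u0:u1]=m[v0:v1,u0:u1]
    n,l,st,_=cv2.connectedComponentsWithStats(k); i=1+st[1:,4].argmax()
    v,u=np.where(l==i); 
    # pixel corners
    uv=np.concatenate([np.c_[u+a,v+b] for a in(-.5,.5) for b in(-.5,.5)])
    return rect(ray(c,uv,h)),len(u)
E
python3 - <<'E'
from h import *
c=load("top0");P=pts(c);H=hsv(c)
h,s,v=[H[...,i].astype(int) for i in range(3)]
red=((h<8)|(h>172))&(s>150)&(v>80); yel=(h>18)&(h<35)&(s>140)&(v>120); grn=(h>45)&(h<95)&(s>80)&(v>50)
T=(120,140,400,262)
print("rowcols [x,y,short,long,yaw deg of long axis from +y]")
print("red floor",blob(c,red,(145,145,205,200),5))
print("yel floor",blob(c,yel,(315,145,370,200),5))
print("lamp",blob(c,grn,(222,150,280,210),30))
print("black red tray",blob(c,(v<60),(145,145,203,200),15))
print("black yel tray",blob(c,(v<60),(315,145,370,200),15))
print("batt top",blob(c,grn,(125,210,168,250),100))
print("tape",blob(c,yel,(165,210,225,250),137))
z=P[...,2]
def zb(name,roi,lo,hi,hh):
    print(name,blob(c,(z>lo)&(z<hi),roi,hh))
zb("tape z",(160,205,225,255),115,150,137)
zb("box z",(160,205,225,255),60,85,73)
zb("batt z",(125,205,170,255),90,110,100)
zb("batt base",(125,205,170,255),75,110,82)
zb("blank z",(125,205,225,255),30,50,40)
zb("carton",(232,215,275,255),25,60,42)
zb("board",(285,200,400,258),6,30,17)
zb("bottle",(400,220,440,255),60,260,150)
zb("charger",(224,160,278,206),10,60,28)
for n,b in dict(redt=(145,145,203,200),yelt=(315,145,370,200)).items(): zb(n,b,8,30,15)
for n in("top0","side0"):
    c=load(n);a=c["color"][:,:,::-1]
    q=a[150:260,130:400] if n[0]=="t" else a[160:310,80:390]
    cv2.imwrite(f"pics/{n}c.png",cv2.resize(q,None,fx=2.9 if n[0]=="t" else 2.5,fy=2.9 if n[0]=="t" else 2.5,interpolation=cv2.INTER_CUBIC))
E
```

```text
rowcols [x,y,short,long,yaw deg of long axis from +y]
red floor (array([611.4, 251. ,  95.6, 105.4,  -4. ]), 821)
yel floor (array([ 6.155e+02, -2.802e+02,  6.930e+01,  9.960e+01,  1.000e-01]), 507)
lamp (array([578.1,  58.6,  29.1,  97. , -86. ]), 253)
black red tray (array([610.5, 247.6, 113.9, 132.9,  -3.8]), 473)
black yel tray (array([ 614.6, -280.1,  114.4,  131.6,   -4.6]), 882)
batt top (array([431.9, 302.3,  26. ,  55.6,   0.8]), 81)
tape (array([423.1, 182.1,  33.7,  68. ,   0.9]), 170)
tape z (array([423.1, 183.6,  39.3,  65.1,   0.9]), 278)
box z (array([427. , 177.2,  64.8,  92. ,   0.8]), 326)
batt z (array([432.1, 295. ,  49.2,  70.7,   0.9]), 368)
batt base (array([432.5, 296.3,  61.6,  80. ,   0.9]), 536)
blank z (array([432.6, 247.3,  37.4,  61.7,  88.9]), 188)
carton (array([436.7,  21.9,  54.7, 104.1,  47.1]), 52)
board (array([ 440.9, -275.1,  112.4,  309.5,   -5.7]), 3328)
bottle (array([ 414.8, -483.1,   57.9,   71.9,    0.8]), 427)
charger (array([580.9,   7.2, 104.8, 152.5,   4.2]), 1461)
redt (array([610.8, 247.9, 113.6, 134.6,  -4.1]), 643)
yelt (array([ 614.5, -281.7,  114.3,  133.6,   -4.5]), 971)
```

View pics/top0c.png

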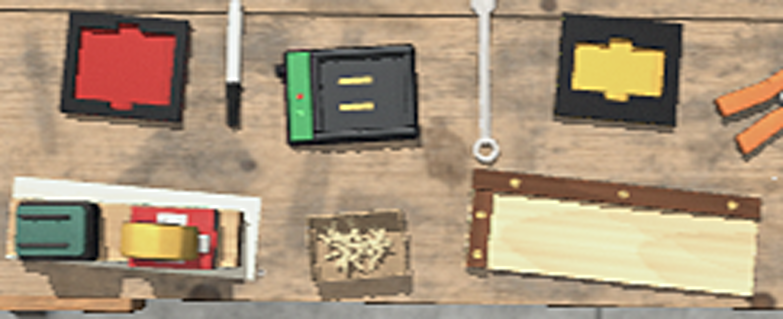

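View pics/side0c.png

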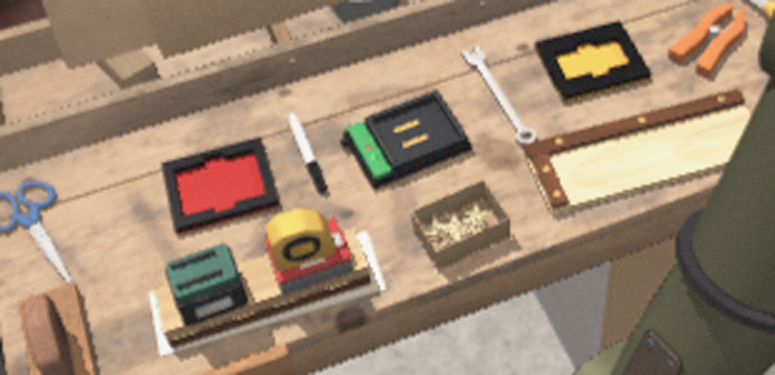

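The crops confirm the layout. The tape lies along y on the box, with what looks like a silver hook to its right (crop (203,243)). The lamp is at the charger's left (+y) end. The board's fence is on the far side and its stop on the left. I'll refine yaws, the well and the board.

```bash
cat >> h.py <<'E'
def pca(xy):
    m=xy.mean(0); w,V=np.linalg.eigh(np.cov((xy-m).T)); d=V[:,1]*np.sign(V[1,1]); return np.round([*m,np.degrees(np.arctan2(-d[0],d[1]))],1)
def lin(xy,ax): # fit other coordinate as fn of ax
    return np.round(np.polyfit(xy[:,ax],xy[:,1-ax],1),3)
def go(x,y,z,psi=90.):  # tool shift to world target; psi deg: yaw of tool x
    s=get_state(); r=R.from_quat(s["ee_rot"]); t=R.from_euler("z",psi,degrees=True)*R.from_euler("x",180,degrees=True)
    print("at",np.round(s["eef_pos"],1),"shift",np.round(r.inv().apply(np.array([x,y,z])-s["eef_pos"]),1),"rot",np.round((r.inv()*t).as_rotvec(),3))
E
python3 - <<'E'
from h import *
for n in("top0","side0"):
    c=load(n);P=pts(c);H=hsv(c);x,y,z=[P[...,i] for i in range(3)]
    h,s,v=[H[...,i].astype(int) for i in range(3)]
    red=((h<8)|(h>172))&(s>150)&(v>80)
    def reg(x0,x1,y0,y1,a,b): return (x>x0)&(x<x1)&(y>y0)&(y<y1)&(z>a)&(z<b)
    print(n)
    for nm,m in dict(tape=reg(370,480,120,240,112,150),box=reg(370,480,110,240,62,84),batt=reg(370,480,245,345,93,115),batt_base=reg(370,480,245,345,75,115),blank=reg(370,480,240,256,32,50)|reg(370,480,118,128,32,50),redtray=reg(530,690,170,330,9,25),yeltray=reg(530,690,-360,-200,9,25),
        gold=reg(555,605,-40,20,5,40)&(v>110)&(s>60)&(h>15)&(h<35), carton=reg(370,500,-45,90,25,60),bottletop=reg(350,480,-540,-430,185,230)).items():
        if m.sum()>5: print(nm,pca(P[m][:,:2]),"z med",np.round(np.median(z[m]),1),"rng",np.round([*np.percentile(x[m],[1,99]),*np.percentile(y[m],[1,99])]),m.sum())
    # charger heights along y and x
    for a in range(-75,90,12):
        m=(abs(x-580)<25)&(abs(y-a)<6); print((a,round(float(np.nanmedian(z[m])),1)),end=" ")
    print()
    for a in range(525,640,8):
        m=(abs(y+5)<20)&(abs(x-a)<4); print((a,round(float(np.nanmedian(z[m])),1)),end=" ")
    print()
    if n=="top0":
        # board: plywood pale region boundaries
        ply=(v>165)&(s<140)&(h>12)&(h<35); k=np.zeros_like(v,np.uint8); k[205:262,288:396]=ply[205:262,288:396]; k=cv2.morphologyEx(k,cv2.MORPH_OPEN,np.ones((3,3)))
        top=np.array([(u,np.where(k[:,u])[0].min()-.5) for u in range(310,385)]); left=np.array([(np.where(k[r])[0].min()-.5,r) for r in range(222,244)])
        bot=np.array([(u,np.where(k[:,u])[0].max()+.5) for u in range(305,385)])
        print("fence x(y)",lin(ray(c,top,22),1),"front x(y)",lin(ray(c,bot,12),1)); print("stop y(x)",lin(ray(c,left,22),0),left[::4].tolist())
E
```

```text
top0
tape [422.4 184.9  -3.3] z med 131.1 rng [405. 441. 156. 218.] 283
box [430.3 169.8 -18.6] z med 71.5 rng [396. 458. 137. 221.] 321
batt [431.3 296.5  -0.5] z med 95.1 rng [409. 456. 263. 330.] 237
batt_base [ 4.321e+02  2.948e+02 -1.000e-01] z med 92.5 rng [403. 462. 261. 331.] 536
blank [431.7 198.5  -2.2] z med 39.3 rng [400. 461. 118. 255.] 168
redtray [611.5 248.4  -6. ] z med 14.3 rng [555. 667. 182. 314.] 654
yeltray [ 615.  -281.9   -5.3] z med 14.8 rng [ 558.  672. -347. -216.] 974
gold [583.7  -1.5 -83.8] z med 17.7 rng [567. 602. -18.  18.] 55
carton [426.   11.3  35.4] z med 38.6 rng [385. 459. -40.  45.] 81
bottletop [ 415.7 -494.9   56.9] z med 195.3 rng [ 412.  420. -499. -492.] 15
(-75, -0.3) (-63, 25.6) (-51, 19.4) (-39, 17.6) (-27, 17.6) (-15, 17.7) (-3, 17.0) (9, 17.6) (21, 17.7) (33, 18.8) (45, 24.3) (57, 22.4) (69, 21.0) (81, 0.6) 
(525, -0.4) (533, 7.4) (541, 27.0) (549, 18.0) (557, 17.4) (565, 18.3) (573, 18.2) (581, 17.2) (589, 17.6) (597, 17.3) (605, 17.4) (613, 17.3) (621, 18.8) (629, 26.9) (637, 5.7) 
fence x(y) [-1.00000e-02  5.14219e+02] front x(y) [
[... 419 characters left out ...]
9.] 547
blank [425.1 221.3  -0.9] z med 37.8 rng [393. 455. 123. 256.] 133
redtray [603.4 254.6  -3. ] z med 13.2 rng [547. 664. 189. 320.] 513
yeltray [ 607.4 -274.6    0.9] z med 13.1 rng [ 552.  667. -341. -209.] 586
gold [582.    1.7  87.5] z med 17.2 rng [560. 602. -15.  19.] 59
carton [417.7   9.3  61.1] z med 34.0 rng [379. 456. -43.  52.] 236
(-75, -4.5) (-63, -717.6) (-51, 16.0) (-39, 14.4) (-27, 14.1) (-15, 14.5) (-3, 14.6) (9, 14.6) (21, 14.2) (33, 14.9) (45, 17.4) (57, 17.3) (69, 18.9) (81, -1.1) 
(525, -2.0) (533, 11.6) (541, 11.2) (549, -717.8) (557, 15.1) (565, 14.2) (573, 13.8) (581, 14.8) (589, 14.3) (597, 14.6) (605, 15.4) (613, 13.1) (621, 18.1) (629, -720.1) (637, -722.5)
```

```bash
echo '[393, -449, -77, 0, 0, -1.265, 1, 393, -449, -77, 0, 0, -1.265, 1, 393, -449, -77, 0, 0, -1.265, 1, 393, -449, -77, 0, 0, -1.265, 1, 393, -449, -77, 0, 0, -1.265, 1]' | python3 -m creep 60; python3 -c "from h import *;go(430,-100,300,86.5)"
```

```text
time: 0.6
eef_pos: [271.2, -407.9, 255.1]
ee_rot: [0.877, 0.48, -0.0, -0.0]
contact_force: [0.8, -0.1, 0.1]
finger_gap: 1.0
grip_force: 0.0
at [ 271.2 -407.9  255.1] shift [344.9 -32.5 -44.9] rot [-0.001 -0.    -0.509]
```

```bash
echo '[345, -32, -45, 0, 0, -0.51, 1, 345, -32, -45, 0, 0, -0.51, 1, 345, -32, -45, 0, 0, -0.51, 1, 345, -32, -45, 0, 0, -0.51, 1, 345, -32, -45, 0, 0, -0.51, 1]' | python3 -m creep >/dev/null; echo '[100, 50, 0, 0, 0, 0, 1, 100, 50, 0, 0, 0, 0, 1, 200, 40, 0, 0, 0, 0, 1, 200, 40, 0, 0, 0, 0, 1, 250, 30, 0, 0, 0, 0, 1]' | python3 -m creep; python3 - <<'E'
from h import *
go(423,183,220,86.5)
for n in("top","side"):
    c=camera(n);np.savez(f"pics/{n}1.npz",**c);cv2.imwrite(f"pics/{n}1.png",c["color"][:,:,::-1])
E
```

```text
time: 1.6
eef_pos: [433.4, 47.6, 287.1]
ee_rot: [0.73, 0.684, 0.0, -0.0]
contact_force: [0.7, -0.6, 0.5]
finger_gap: 1.001
grip_force: 0.0
at [433.4  47.6 287.1] shift [134.4 -19.3  67.2] rot [-0.    -0.    -0.005]
```

```bash
python3 - <<'E'
from h import *
c=load("side1");s=get_state();r=R.from_quat(s["ee_rot"]);p=s["eef_pos"]
W=np.linalg.inv(c["world_from_camera"])
def proj(q): q=W[:3,:3]@q+W[:3,3]; return np.array([q[0]/q[2]*c["fx"]+c["cx"],q[1]/q[2]*c["fy"]+c["cy"]])
im=c["color"][:,:,::-1].copy(); S=4
tip=[proj(p+r.apply(v)) for v in([0,0,0],[11,42,1],[-11,42,1],[11,57,1],[-11,57,1],[11,-42,1],[-11,-42,1],[11,-57,1],[-11,-57,1])]
u,v=np.int32(tip[0]); u0,v0=u-90,v-70
q=cv2.resize(im[v0:v0+140,u0:u0+180],None,fx=S,fy=S,interpolation=cv2.INTER_CUBIC)
for t in tip: cv2.circle(q,tuple(np.int32((t-[u0,v0]+.5)*S)),2,(255,0,255),-1)
cv2.imwrite("pics/tip.png",q);print(u,v)
E
```

```text
238 191
```

View pics/tip.png

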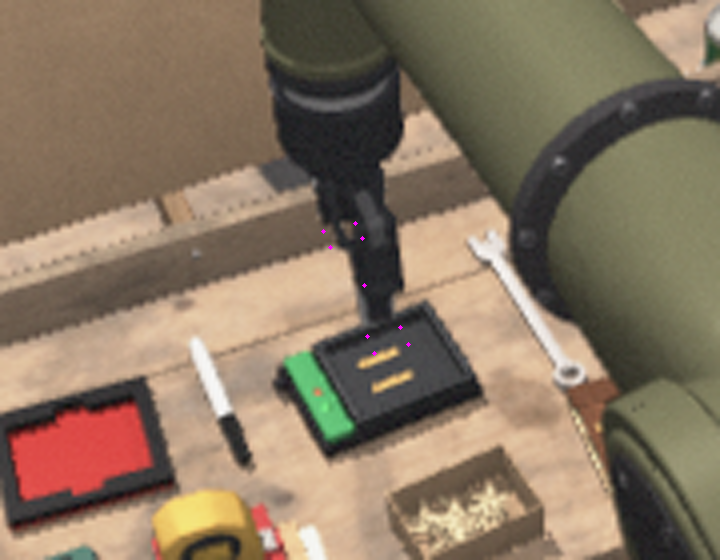

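The magenta tip predictions land within about 3 mm of the near finger, around (385,320). They allow for the pads standing 13 mm back when open. So the side calibration is fine, and I'll cross-check the targets by colour rays in both views.

```bash
python3 - <<'E'
from h import *
for n in("top0","side0"):
    c=load(n);H=hsv(c);P=pts(c);x,y,z=[P[...,i] for i in range(3)]
    h,s,v=[H[...,i].astype(int) for i in range(3)]
    red=((h<8)|(h>172))&(s>150)&(v>80); yel=(h>18)&(h<35)&(s>140)&(v>120); grn=(h>45)&(h<95)&(s>80)&(v>50); blk=(v<75)
    near=lambda X,Y,d:(abs(x-X)<d)&(abs(y-Y)<d)
    A=(0,0,560,420)
    print(n,"redfl",blob(c,red&near(608,250,80),A,5)[0],"yelfl",blob(c,yel&near(612,-278,80),A,5)[0])
    f=lambda m:cv2.morphologyEx(m.astype(np.uint8),cv2.MORPH_CLOSE,np.ones((3,3)))
    print("redtray",blob(c,f((blk|red)&near(608,250,90)&(z<60)),A,12)[0],"yeltray",blob(c,f((blk|yel)&near(612,-278,90)&(z<60)),A,12)[0])
    g=near(583,0,40)&(h>14)&(h<36)&(s>60)&(v>110); vv,uu=np.where(g); print("gold",pca(ray(c,np.c_[uu,vv],19)))
    vv,uu=np.where(near(580,60,45)&grn); print("lamp",pca(ray(c,np.c_[uu,vv],27)),rect(ray(c,np.c_[uu,vv],27)))
    vv,uu=np.where(near(425,185,70)&yel&(z>132)); print("tapetop",pca(ray(c,np.c_[uu,vv],137)),len(vv))
    # brown fence/stop outline and plywood
    br=near(450,-275,180)&(((h<14)|(h>170))&(s>60)&(v<140)&(z>8)&(z<40)); print("brown",blob(c,br,A,22))
    ply=near(430,-275,170)&(v>180)&(s<130)&(z>4)&(z<20); print("ply",blob(c,ply,A,12))
E
```

```text
top0 redfl [611.4 251.   95.6 105.4  -4. ] yelfl [ 6.155e+02 -2.802e+02  6.930e+01  9.960e+01  1.000e-01]
redtray [614.5 238.4 124.1 154.3  -3.6] yeltray [ 616.8 -283.8  120.8  137.8   -4.3]
gold [583.6  -1.6 -84.1]
lamp [578.5  58.9 -85.6] [579.9  59.   25.9  90.8 -86. ]
tapetop [422.2 182.  -13.7] 41
brown (array([ 445.4, -274.9,  104.8,  304.8,   -3.4]), 800)
ply (array([ 426.8, -285.4,   81.7,  286. ,   -5.1]), 2306)
side0 redfl [611.2 252.7  90.5 106.8  -3.4] yelfl [ 612.9 -278.6   56.5   96.8  -12. ]
redtray [604.2 251.9 120.8 130.   -4. ] yeltray [ 608.8 -276.3  119.9  135.1   -4.6]
gold [581.    3.3 -87.8]
lamp [571.5  63.  -84.3] [570.6  62.9  27.1  92.8 -85.7]
tapetop [405.7 188.9  29.3] 14
brown (array([ 473.9, -271.7,   46.4,  309. ,   -1.7]), 484)
ply (array([ 424.1, -281.1,   88. ,  283.6,   -5.1]), 1560)
```

```bash
echo '[50, -10, 0, 0, 0, 0, 1, 100, -20, 0, 0, 0, 0, 1, 135, -20, 30, 0, 0, 0, 1, 135, -20, 70, 0, 0, 0, 1, 135, -20, 70, 0, 0, 0, 1]' | python3 -m creep >/dev/null;  echo '[0, 0, 40, 0, 0, 0, 1, 0, 0, 80, 0, 0, 0, 1, 0, 0, 110, 0, 0, 0, 1, 0, 0, 110, 0, 0, 0, 1, 0, 0, 110, 0, 0, 0, 0.3]' | python3 -m creep; echo '[0, 0, 0, 0, 0, 0, 0, 0, 0, 0, 0, 0, 0, 0, 0, 0, 0, 0, 0, 0, 0, 0, 0, 0, 0, 0, 0, 0, 0, 0, 0, 0, 0, 0, 0]' | python3 -m creep 50
```

```text
time: 2.7
eef_pos: [423.5, 181.0, 108.7]
ee_rot: [0.731, 0.683, 0.0, -0.0]
contact_force: [0.1, -0.6, 0.1]
finger_gap: 0.854
grip_force: 0.0
time: 3.2
eef_pos: [423.6, 181.5, 109.2]
ee_rot: [0.73, 0.683, 0.0, 0.001]
contact_force: [-2.4, -2.0, 7.1]
finger_gap: 0.385
grip_force: 49.1
```

```bash
echo '[0, 0, -20, 0, 0, 0, 0, 0, 0, -60, 0, 0, 0, 0, 0, 0, -100, 0, 0, 0, 0, 0, 0, -100, 0, 0, 0, 0]' | python3 -m creep;  python3 - <<'E'
from h import *
c=camera("side");np.savez("pics/side2.npz",**c);cv2.imwrite("pics/side2.png",cv2.resize(c["color"][150:330,80:280,::-1],None,fx=3.2,fy=3.2,interpolation=cv2.INTER_CUBIC))
c=camera("top");np.savez("pics/top2.npz",**c)
E
```

```text
time: 3.6
eef_pos: [425.9, 182.8, 212.6]
ee_rot: [0.73, 0.683, 0.003, 0.004]
contact_force: [0.5, -0.2, -2.0]
finger_gap: 0.383
grip_force: 50.9
```

View pics/side2.png

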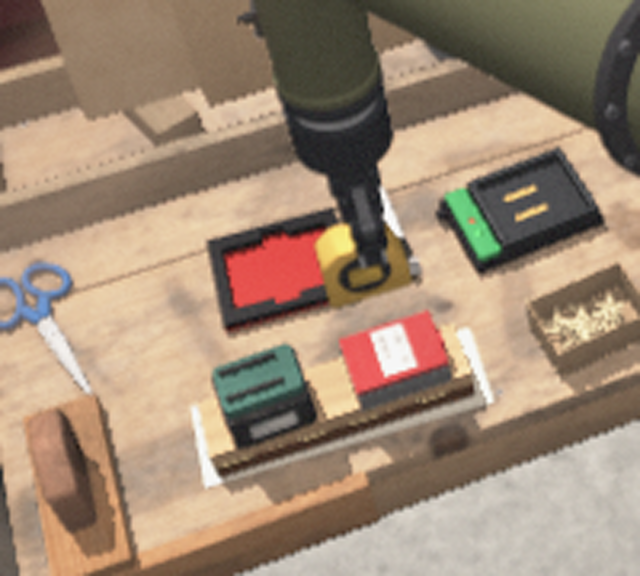

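The picture shows the tape held upright with its hook on the right (410,270), and the box and battery undisturbed. I'll measure the tape in the grip and the box below.

```bash
python3 - <<'E'
from h import *
s=get_state();r=R.from_quat(s["ee_rot"]);p=s["eef_pos"];print(p)
c=load("side2");H=hsv(c);h,ss,v=[H[...,i].astype(int) for i in range(3)]
W=np.linalg.inv(c["world_from_camera"])
def proj(q): q=W[:3,:3]@q+W[:3,3]; return np.round([q[0]/q[2]*c["fx"]+c["cx"],q[1]/q[2]*c["fy"]+c["cy"]],1)
yel=(h>16)&(h<35)&(ss>120)&(v>100); roi=np.zeros_like(yel); roi[215:250,170:222]=1
for row in range(222,250,3):
    u=np.where((yel&roi)[row])[0]; print(row,u.min() if len(u) else None,u.max() if len(u) else None)
for o in(-34,34):
    for yy in (-17,17): print(o,yy,[proj(p+r.apply([o,yy,zz])).tolist() for zz in(-25,5,34)])
c=load("top2");H=hsv(c);h,ss,v=[H[...,i].astype(int) for i in range(3)];P=pts(c);x,y,z=[P[...,i] for i in range(3)]
for n in("top2","side2"):
    c=load(n);P=pts(c);x,y,z=[P[...,i] for i in range(3)];H=hsv(c);h,ss,v=[H[...,i].astype(int) for i in range(3)]
    m=(abs(x-425)<70)&(abs(y-180)<70)&(z>66)&(z<85); print(n,"boxtop",blob(c,m,(0,0,560,420),73),pca(P[m][:,:2]),np.median(z[m]))
    m=(abs(x-425)<70)&(abs(y-300)<60)&(z>92)&(z<112); print(n,"batt",blob(c,m,(0,0,560,420),100),pca(P[m][:,:2]),np.median(z[m]))
    red=((h<8)|(h>172))&(ss>150)&(v>80)&(abs(x-425)<70)&(abs(y-180)<70)&(z>60);print("red lid",blob(c,red,(0,0,560,420),73))
E
```

```text
[422.93668757 181.16787565 208.00905035]
222 182 201
225 179 204
228 179 205
231 180 206
234 181 207
237 182 207
240 182 201
243 183 192
246 None None
249 None None
-34 -17 [[209.5, 224.7], [211.0, 231.7], [212.3, 238.3]]
-34 17 [[206.4, 215.2], [207.9, 222.3], [209.3, 228.9]]
34 -17 [[183.6, 231.8], [185.5, 238.8], [187.4, 245.4]]
34 17 [[180.9, 222.0], [182.9, 229.1], [184.7, 235.7]]
top2 boxtop (array([426.5, 170.3,  64.7,  72.9,  -1.2]), 301) [426.6 161.9 -83.6] 71.36205475297129Traceback (most recent call last):
  File "<stdin>", line 15, in <module>
  File "h.py", line 20, in blob
    n,l,st,_=cv2.connectedComponentsWithStats(k); i=1+st[1:,4].argmax()
                                                      ~~~~~~~~~~~~~~~^^
ValueError: attempt to get argmax of an empty sequence
```

```bash
echo '[-446, 217, 0, 0, 0, 0.018, 0, -446, 217, 0, 0, 0, 0.018, 0, -446, 217, 0, 0, 0, 0.018, 0, -446, 217, 0, 0, 0, 0.018, 0, -446, 217, 0, 0, 0, 0.018, 0]' | python3 -m creep >/dev/null;  python3 -c "from h import *;go(612.6,-277.5,130,85.5)"
```

```text
at [516.  -51.9 205.2] shift [-216.8  115.4   74.8] rot [-0.004 -0.    -0.005]
```

```bash
echo '[-217, 115, 0, 0, 0, 0, 0, -217, 115, 0, 0, 0, 0, 0, -217, 115, 0, 0, 0, 0, 0, -217, 115, 0, 0, 0, 0, 0, -217, 115, 0, 0, 0, 0, 0]' | python3 -m creep >/dev/null; echo '[0, 0, 20, 0, 0, 0, 0, 0, 0, 60, 0, 0, 0, 0, 0, 0, 95, 0, 0, 0, 0, 0, 0, 115, 0, 0, 0, 0, 0, 0, 120, 0, 0, 0, 0]' | python3 -m creep;  python3 - <<'E'
from h import *
go(612.6,-277.5,40,85.5)
for n in("side","top"):
    c=camera(n);np.savez(f"pics/{n}3.npz",**c)
c=load("side3");a=cv2.resize(c["color"][130:280,240:390,::-1],None,fx=3.3,fy=3.3,interpolation=cv2.INTER_CUBIC);cv2.imwrite("pics/side3.png",a)
E
```

```text
time: 5.2
eef_pos: [609.7, -274.5, 81.2]
ee_rot: [0.736, 0.677, -0.002, -0.005]
contact_force: [0.1, -0.1, -2.2]
finger_gap: 0.383
grip_force: 51.0
at [ 609.7 -274.5   81.2] shift [-2.9  3.6 41.2] rot [-0.009 -0.004 -0.004]
```

View pics/side3.png

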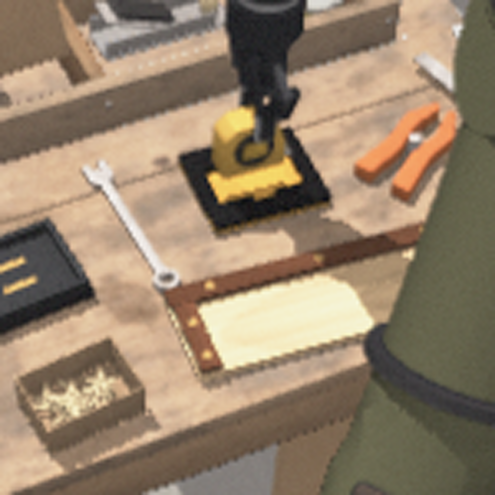

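The tape hangs upright over the yellow floor, which is still visible in front of it at (255,190). I'll settle, nudge, descend and watch the force.

```bash
echo '[0, 0, 0, 0, 0, 0, 0, 0, 0, 0, 0, 0, 0, 0, 0, 0, 0, 0, 0, 0, 0]' | python3 -m creep >/dev/null;  python3 -c "
from h import *
go(613.7,-278,40,85.5)
for n in('top','side'):
    c=camera(n);H=hsv(c);h,s,v=[H[...,i].astype(int) for i in range(3)];P=pts(c);x,y,z=[P[...,i] for i in range(3)]
    m=(h>16)&(h<36)&(s>120)&(v>90)&(abs(x-612)<70)&(abs(y+278)<80)&(z>20)&(z<130); 
    if m.sum()>5: print(n,m.sum(),np.round(np.percentile(x[m],[2,50,98])),np.round(np.percentile(y[m],[2,50,98])),np.round(np.percentile(z[m],[2,98])))
"
```

```text
at [ 614.1 -276.2   89. ] shift [-1.8 -0.3 49. ] rot [ 0.002  0.001 -0.005]
top 121 [597. 612. 632.] [-264. -248. -236.] [ 59. 120.]
side 264 [589. 598. 624.] [-295. -252. -231.] [ 54. 116.]
```

```bash
echo '[-3, 0, 15, 0, 0, 0, 0, -3, 0, 28, 0, 0, 0, 0, -3, 0, 36, 0, 0, 0, 0, -3, 0, 40, 0, 0, 0, 0, -3, 0, 40, 0, 0, 0, 0]' | python3 -m creep; echo '[0, 0, 2, 0, 0, 0, 0, 0, 0, 4, 0, 0, 0, 0, 0, 0, 6, 0, 0, 0, 0, 0, 0, 6, 0, 0, 0, 0]' | python3 -m creep
```

```text
time: 6.2
eef_pos: [612.4, -278.6, 46.2]
ee_rot: [0.736, 0.677, -0.0, -0.001]
contact_force: [0.2, -0.1, -1.3]
finger_gap: 0.383
grip_force: 51.0
time: 6.6
eef_pos: [613.4, -279.1, 42.4]
ee_rot: [0.736, 0.677, 0.0, 0.001]
contact_force: [-0.8, 1.0, 1.5]
finger_gap: 0.379
grip_force: 51.5
```

```bash
echo '[0, 0, 1, 0, 0, 0, 0, 0, 0, 2, 0, 0, 0, 0, 0, 0, 2, 0, 0, 0, 0.7, 0, 0, 2, 0, 0, 0, 0.7, 0, 0, 2, 0, 0, 0, 0.7]' | python3 -m creep; echo '[0, 0, -15, 0, 0, 0, 0.8, 0, 0, -50, 0, 0, 0, 1, 0, 0, -100, 0, 0, 0, 1, 0, 0, -140, 0, 0, 0, 1, 0, 0, -160, 0, 0, 0, 1]' | python3 -m creep
echo '[50, -20, 0, 0, 0, 0, 1, 100, -40, 0, 0, 0, 0, 1, 150, -60, 0, 0, 0, 0, 1, 200, -80, 0, 0, 0, 0, 1, 250, -100, 0, 0, 0, 0, 1]' | python3 -m creep >/dev/null
python3 - <<'E'
from h import *
go(426,175,208,86.5)
o=[]
for n in("side","top"):
    c=camera(n);np.savez(f"pics/{n}4.npz",**c)
    a=c["color"][:,:,::-1]; a=a[140:230,270:370] if n=="side" else a[135:215,300:390]
    o.append(cv2.resize(a,(400,360),interpolation=cv2.INTER_CUBIC))
cv2.imwrite("pics/y4.png",np.hstack(o))
E
```

```text
time: 7.1
eef_pos: [613.1, -279.0, 39.4]
ee_rot: [0.736, 0.677, 0.0, 0.0]
contact_force: [0.7, 0.2, -0.3]
finger_gap: 0.697
grip_force: 0.0
time: 7.6
eef_pos: [614.9, -279.2, 205.1]
ee_rot: [0.736, 0.677, 0.001, 0.003]
contact_force: [14.6, 1.4, 34.4]
finger_gap: 0.999
grip_force: 0.0
at [539.4 -37.7 200.5] shift [ 202.5 -130.8   -7.9] rot [ 0.001  0.001 -0.023]
```

View pics/y4.png

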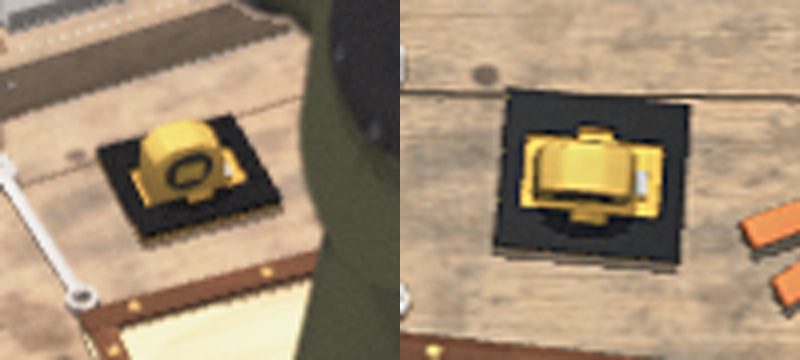

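The tape stands upright in the yellow cut-out, roughly centred with floor visible on both ends. Now I'll measure the box and the battery.

```bash
python3 - <<'E'
from h import *
for n in("top4","side4"):
    c=load(n);P=pts(c);x,y,z=[P[...,i] for i in range(3)];H=hsv(c);h,ss,v=[H[...,i].astype(int) for i in range(3)]
    A=(0,0,560,420)
    red=((h<8)|(h>172))&(ss>110)&(v>80)|((v>170)&(ss<80)); m=cv2.morphologyEx((red&(abs(x-425)<60)&(abs(y-178)<60)&(z>50)&(z<90)).astype(np.uint8),3,np.ones((5,5)));print(n,"red lid",blob(c,m,A,72),pca(P[m>0][:,:2]))
    m=(abs(x-425)<60)&(abs(y-178)<60)&(z>64)&(z<85); print("box z",blob(c,m,A,73),np.median(z[m]))
    m=(abs(x-425)<60)&(abs(y-300)<60)&(z>92)&(z<112); print("batt",blob(c,m,A,100),np.median(z[m]))
    # side-edge lines of battery/box via green
    g=(h>45)&(h<95)&(ss>50)&(abs(x-425)<60)&(abs(y-300)<60)&(z>85); print("green",blob(c,g,A,100))
    wt=(ss<40)&(v>190)&(abs(x-430)<120)&(abs(y-235)<180)&(abs(z)<12); print("sheet",blob(c,cv2.morphologyEx(wt.astype(np.uint8),3,np.ones((3,3))),A,1))
    m=(abs(y-235)<150)&(abs(x-425)<70)&(z>28)&(z<85)
    print("all",blob(c,m,A,40))
E
```

```text
top4 red lid (array([426.6, 178.6,  63.9,  91.2,  -1.8]), 602) [nan nan nan]
box z (array([427. , 177.2,  64.8,  92. ,   0.8]), 612) 71.41735467114177
batt (array([432.1, 295.1,  49.2,  70.2,   0.9]), 284) 94.89983726628884
green (array([432.1, 295. ,  49.2,  70.6,   0.9]), 348)
sheet (array([441.6, 231.8,  90.7, 281.4,  -6.3]), 600)
all (array([429.9, 236.5,  67.7, 244.8,  -2.5]), 1227)
side4 red lid (array([420.3, 183.8,  68.8,  90.4,  -0.6]), 552) [nan nan nan]
box z (array([418.3, 184. ,  71.3,  90.6,  -0.6]), 570) 70.6568692704194
batt (array([4.215e+02, 3.029e+02, 5.600e+01, 7.140e+01, 2.000e-01]), 275) 94.25647769544594
green (array([418.7, 301.8,  57. ,  70.7,   1.9]), 305)
sheet (array([426.1, 113.2,  16.4,  93. ,  85.9]), 84)
all (array([435.7, 242.6,  96.6, 242.8,  -2.1]), 1618)
```

```bash
echo '[206, -131, 0, 0, 0, -0.049, 1, 206, -131, 0, 0, 0, -0.049, 1, 206, -131, 0, 0, 0, -0.049, 1, 206, -131, 0, 0, 0, -0.049, 1, 206, -131, 0, 0, 0, -0.049, 1]' | python3 -m creep >/dev/null; echo '[0, 0, 30, 0, 0, 0, 1, 0, 0, 60, 0, 0, 0, 1, 0, 0, 60, 0, 0, 0, 1, 0, 0, 60, 0, 0, 0, 1, 0, 0, 60, 0, 0, 0, 1]' | python3 -m creep >/dev/null; python3 -c "from h import *;go(426,178.5,58,88)"
```

```text
at [427.9 176.8 141.1] shift [ 1.6 -2.2 83.1] rot [ 0.002 -0.001 -0.   ]
```

```bash
echo '[2, -1, 30, 0, 0, 0, 1, 2, -1, 60, 0, 0, 0, 1, 2, -1, 80, 0, 0, 0, 1, 2, -1, 83, 0, 0, 0, 1, 2, -1, 83, 0, 0, 0, 1]' | python3 -m creep; echo '[0, 0, 0, 0, 0, 0, 0.8, 0, 0, 0, 0, 0, 0, 0.6, 0, 0, 0, 0, 0, 0, 0, 0, 0, 0, 0, 0, 0, 0, 0, 0, 0, 0, 0, 0, 0]' | python3 -m creep 50
```

```text
time: 9.7
eef_pos: [426.5, 178.7, 57.4]
ee_rot: [0.719, 0.694, 0.0, 0.0]
contact_force: [0.3, -0.4, 1.0]
finger_gap: 1.0
grip_force: 0.0
time: 10.2
eef_pos: [430.5, 179.3, 64.1]
ee_rot: [0.72, 0.694, 0.001, 0.003]
contact_force: [-29.8, -10.0, 71.3]
finger_gap: 0.148
grip_force: 34.8
```

```bash
python3 - <<'E'
from h import *
print(get_state())
c=camera("side");np.savez("pics/side5.npz",**c)
cv2.imwrite("pics/side5.png",cv2.resize(c["color"][170:310,110:260,::-1],None,fx=4,fy=4,interpolation=cv2.INTER_CUBIC))
E
```

```text
{'time': 10.2, 'qpos': array([ 0.63242464,  0.23184413, -1.16427716,  2.04753483,  0.25894553,
        1.01274315, -0.69691567]), 'dq': array([-0.00599465, -0.01203564, -0.02092662,  0.03060999, -0.0018554 ,
       -0.06092289, -0.02629564]), 'tau': array([  0.31871581,  -8.4091267 ,   0.2971143 , -14.30957615,
         2.8935463 ,  -9.62878883,  -0.08595997]), 'eef_pos': array([430.5074041 , 179.27681776,  64.05935109]), 'ee_rot': array([0.71985676, 0.69411327, 0.00092554, 0.00348641]), 'contact_force': array([-29.78140886, -10.01749862,  71.28647632]), 'wrist_torque': array([-2.02499163,  5.56114625,  0.04414934]), 'grip_force': 34.803974675014615, 'finger_gap': 0.14776892950075635}
```

View pics/side5.png

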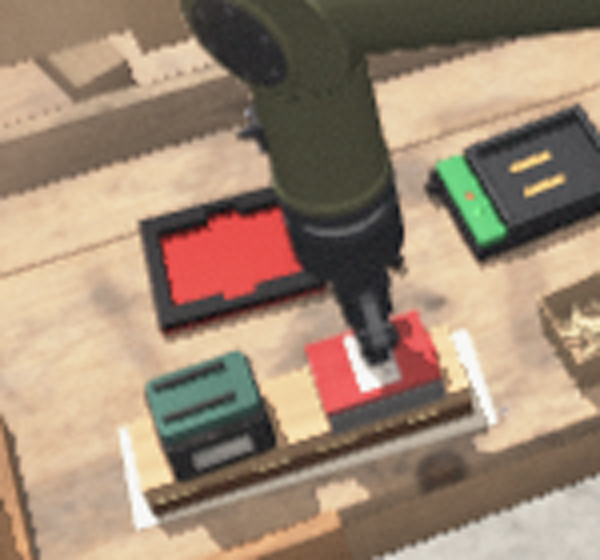

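The near finger is at (378,350), apparently over the lid, so the grasp has closed on top of the box. The box still looks in place. I'll locate the fingertip and the box.

```bash
python3 - <<'E'
from h import *
c=load("side5");P=pts(c)
for z in(50,74,90): print(z,ray(c,(204.5,260),z))
print("cloud around tip",np.round(P[250:266:3,202:208:2].reshape(-1,3)).tolist())
for n in("side","top"):
    c=camera(n) if n=="top" else c;P=pts(c)
    x,y,z=[P[...,i] for i in range(3)];H=hsv(c);h,ss,v=[H[...,i].astype(int) for i in range(3)]
    red=((h<8)|(h>172))&(ss>110)&(v>80)&(abs(x-425)<70)&(abs(y-178)<60)&(z>40); print(n,blob(c,red,(0,0,560,420),72),np.round(np.percentile(z[red],[5,50,95])))
s=get_state();print(s["contact_force"],s["eef_pos"])
E
```

```text
50 [[432.48054142 178.47707899]]
74 [[415.57300581 180.38268038]]
90 [[404.3013154  181.65308131]]
cloud around tip [[377.0, 185.0, 175.0], [379.0, 180.0, 170.0], [406.0, 171.0, 130.0], [375.0, 187.0, 166.0], [370.0, 183.0, 170.0], [369.0, 178.0, 168.0], [365.0, 190.0, 167.0], [365.0, 185.0, 164.0], [365.0, 180.0, 161.0], [407.0, 187.0, 95.0], [408.0, 182.0, 90.0], [408.0, 177.0, 87.0], [411.0, 189.0, 76.0], [410.0, 184.0, 73.0], [410.0, 178.0, 70.0], [402.0, 192.0, 74.0], [402.0, 186.0, 70.0], [400.0, 181.0, 70.0]]
side (array([419.4, 183.8,  66.7,  90.4,  -1.3]), 353) [ 67.  71. 116.]
top (array([424. , 154.8,  42.6,  63.1,  85.7]), 216) [67. 72. 77.]
[-9.10290742 -6.40234839 47.30307385] [431.9850401  179.79087636  63.87326068]
```

```bash
echo '[0, 0, -4, 0, 0, 0, 0.15, 0, 0, -8, 0, 0, 0, 0.15, 0, 0, -14, 0, 0, 0, 0.15, 0, 0, -20, 0, 0, 0, 0.15, 0, 0, -20, 0, 0, 0, 0.15]' | python3 -m creep 20; echo '[0, 0, 0, 0, 0, 0, 0.15, 0, 0, 0, 0, 0, 0, 0.15]' | python3 -m creep; python3 - <<'E'
from h import *
c=camera("side");np.savez("pics/side6.npz",**c)
cv2.imwrite("pics/side6.png",cv2.resize(c["color"][170:310,110:260,::-1],None,fx=4,fy=4,interpolation=cv2.INTER_CUBIC))
E
```

```text
time: 10.8
eef_pos: [426.2, 178.5, 77.1]
ee_rot: [0.719, 0.695, 0.0, 0.0]
contact_force: [-0.6, 0.0, -0.3]
finger_gap: 0.151
grip_force: 0.0
time: 11.0
eef_pos: [425.4, 178.3, 76.1]
ee_rot: [0.719, 0.695, -0.0, -0.0]
contact_force: [-0.0, -0.2, -0.9]
finger_gap: 0.15
grip_force: 0.0
```

View pics/side6.png

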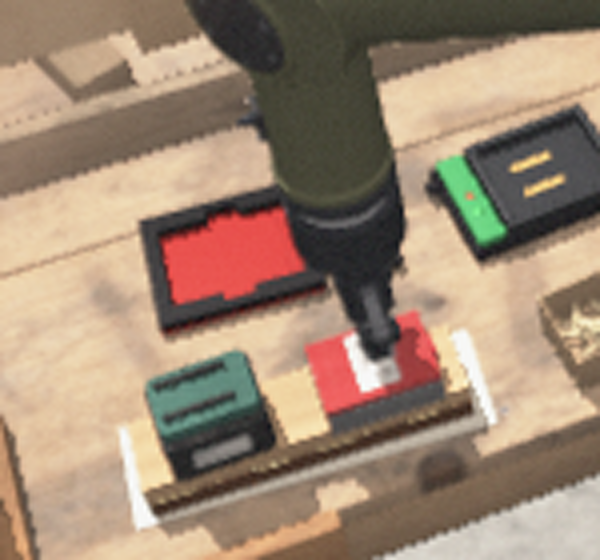

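```bash
for i in 1 2 3 4; do echo '[0, 0, 3, 0, 0, 0, 0.15, 0, 0, 3, 0, 0, 0, 0.15, 0, 0, 3, 0, 0, 0, 0.15]' | python3 -m creep | egrep "eef|contact|gap"; done
```

```text
eef_pos: [425.5, 178.5, 73.2]
contact_force: [-0.4, -0.1, 0.4]
finger_gap: 0.148
eef_pos: [425.6, 178.5, 70.3]
contact_force: [0.2, -0.3, 0.8]
finger_gap: 0.152
eef_pos: [425.7, 178.5, 67.4]
contact_force: [-0.1, 0.2, 0.5]
finger_gap: 0.149
eef_pos: [425.8, 178.5, 64.4]
contact_force: [-0.2, -0.8, -0.2]
finger_gap: 0.151
```

```bash
for i in 1 2 3; do echo '[0, 0, 2, 0, 0, 0, 0.15, 0, 0, 2, 0, 0, 0, 0.15, 0, 0, 2, 0, 0, 0, 0.15]' | python3 -m creep | egrep "eef|contact|gap"; done; python3 - <<'E'
from h import *
for n in("side","top"):
    c=camera(n);np.savez(f"pics/{n}7.npz",**c)
c=load("side7")
P=pts(c)
x,y,z=[P[...,i] for i in range(3)];H=hsv(c);h,ss,v=[H[...,i].astype(int) for i in range(3)]
red=((h<8)|(h>172))&(ss>110)&(v>80)&(abs(x-425)<70)&(abs(y-178)<60)&(z>40); print(blob(c,red,(0,0,560,420),72),np.round(np.percentile(z[red],[5,50,95])))
a=c["color"][175:305,140:250,::-1].copy()
W=np.linalg.inv(c["world_from_camera"]);s=get_state();r=R.from_quat(s["ee_rot"]);p=s["eef_pos"]
def proj(q): q=W[:3,:3]@q+W[:3,3]; return np.array([q[0]/q[2]*c["fx"]+c["cx"],q[1]/q[2]*c["fy"]+c["cy"]])
a=cv2.resize(a,None,fx=4.6,fy=4.6,interpolation=cv2.INTER_CUBIC)
for zz,col in((14,(255,0,255)),(-10,(0,255,255)),(-59,(255,255,0))):
  for xx in(-11,11):
    for yy in(-6,-20): cv2.circle(a,tuple(np.int32((proj(p+r.apply([xx,yy,zz]))-[140,175]+.5)*4.6)),3,col,-1)
cv2.imwrite("pics/s7.png",a)
E
```

```text
eef_pos: [425.9, 178.5, 64.3]
contact_force: [-6.9, -3.4, 21.9]
finger_gap: 0.148
eef_pos: [426.0, 178.5, 64.2]
contact_force: [-14.6, -6.8, 42.0]
finger_gap: 0.15
eef_pos: [426.1, 178.5, 64.0]
contact_force: [-21.0, -10.6, 63.5]
finger_gap: 0.151
(array([420.3, 183.7,  68.5,  90.4,  -1.3]), 354) [ 67.  71. 109.]
```

View pics/s7.png

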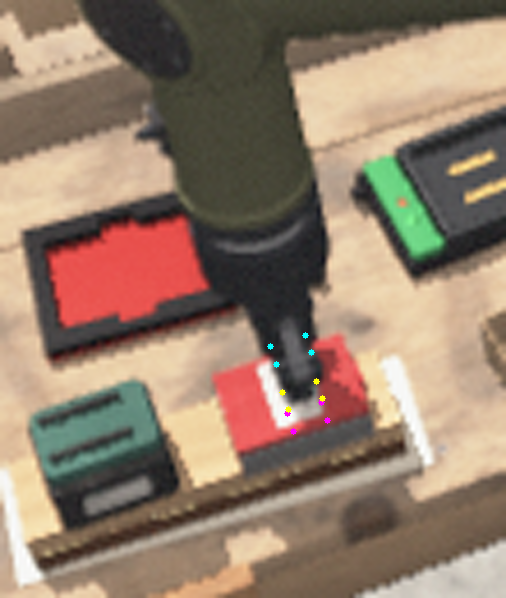

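The yellow marks (TCP+10) match the real tip at (300,395), and contact came at TCP z = 64 on a 74 mm high lid. So the tips really stand about 24 mm higher than nominal. I'll retreat, open, and regrasp 24 mm lower.

```bash
echo '[0, 0, -20, 0, 0, 0, 0.15, 0, 0, -45, 0, 0, 0, 0.3, 0, 0, -50, 0, 0, 0, 1, 0, 0, -50, 0, 0, 0, 1, 0, 0, -50, 0, 0, 0, 1]' | python3 -m creep; echo '[0, 0, 0, 0, 0, 0, 1, 0, 0, 15, 0, 0, 0, 1, 0, 0, 30, 0, 0, 0, 1, 0, 0, 45, 0, 0, 0, 1, 0, 0, 45, 0, 0, 0, 1]' | python3 -m creep; echo '[0, 0, 10, 0, 0, 0, 1, 0, 0, 20, 0, 0, 0, 1, 0, 0, 27, 0, 0, 0, 1, 0, 0, 27, 0, 0, 0, 1]' | python3 -m creep
```

```text
time: 13.75
eef_pos: [425.2, 177.8, 107.6]
ee_rot: [0.72, 0.694, -0.001, -0.0]
contact_force: [-1.2, -0.4, -0.4]
finger_gap: 0.799
grip_force: 0.0
time: 14.25
eef_pos: [423.4, 177.9, 61.1]
ee_rot: [0.719, 0.695, -0.002, -0.002]
contact_force: [-0.1, 0.4, -0.6]
finger_gap: 1.002
grip_force: 0.0
time: 14.65
eef_pos: [425.0, 178.2, 35.5]
ee_rot: [0.719, 0.695, -0.001, -0.001]
contact_force: [0.2, 0.6, 0.3]
finger_gap: 1.003
grip_force: 0.0
```

```bash
echo '[0, 0, 0, 0, 0, 0, 0.7, 0, 0, 0, 0, 0, 0, 0.7, 0, 0, 0, 0, 0, 0, 0.65, 0, 0, 0, 0, 0, 0, 0.6, 0, 0, 0, 0, 0, 0, 0.6]' | python3 -m creep 40
```

```text
time: 15.15
eef_pos: [426.0, 178.7, 37.0]
ee_rot: [0.719, 0.695, 0.0, 0.0]
contact_force: [-1.8, -0.2, 5.9]
finger_gap: 0.717
grip_force: 44.6
```

```bash
echo '[0, 0, -15, 0, 0, 0, 0.6, 0, 0, -50, 0, 0, 0, 0.6, 0, 0, -90, 0, 0, 0, 0.6, 0, 0, -120, 0, 0, 0, 0.6, 0, 0, -120, 0, 0, 0, 0.6]' | python3 -m creep 60; echo '[20, 45, 0, 0, 0, 0.035, 0.6, 40, 90, 0, 0, 0, 0.035, 0.6, 60, 135, 0, 0, 0, 0.035, 0.6, 77, 181, 0, 0, 0, 0.035, 0.6, 77, 181, 0, 0, 0, 0.035, 0.6]' | python3 -m creep; echo '[0, 0, 30, 0, 0, 0, 0.6, 0, 0, 60, 0, 0, 0, 0.6, 0, 0, 75, 0, 0, 0, 0.6, 0, 0, 75, 0, 0, 0, 0.6, 0, 0, 75, 0, 0, 0, 0.6]' | python3 -m creep
python3 - <<'E'
from h import *
go(610,249,2,86)
o=[]
for n in("side","top"):
    c=camera(n);np.savez(f"pics/{n}8.npz",**c)
    a=c["color"][:,:,::-1]; a=a[190:280,120:220] if n=="side" else a[140:230,130:230]
    o.append(cv2.resize(a,(400,360),interpolation=cv2.INTER_CUBIC))
cv2.imwrite("pics/r8.png",np.hstack(o))
E
```

```text
time: 15.65
eef_pos: [428.6, 179.1, 159.8]
ee_rot: [0.72, 0.694, 0.002, 0.003]
contact_force: [0.6, 0.0, -2.8]
finger_gap: 0.71
grip_force: 67.8
time: 16.15
eef_pos: [612.1, 249.6, 151.9]
ee_rot: [0.732, 0.681, -0.001, -0.001]
contact_force: [-1.3, -0.1, -2.3]
finger_gap: 0.715
grip_force: 67.5
time: 16.65
eef_pos: [609.4, 249.2, 81.5]
ee_rot: [0.731, 0.682, -0.0, -0.0]
contact_force: [-0.1, 0.1, -1.7]
finger_gap: 0.714
grip_force: 67.4
at [609.4 249.2  81.5] shift [-0.1  0.6 79.5] rot [-0. -0. -0.]
```

View pics/r8.png

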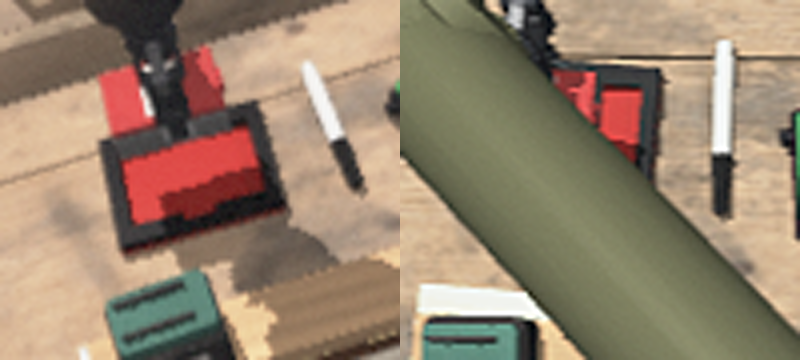

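The side view shows the box level behind and above the tray, on line with its centre (175 → 195 after the descent by perspective). Lowering.

```bash
echo '[0, 0, 25, 0, 0, 0, 0.6, 0, 0, 45, 0, 0, 0, 0.6, 0, 0, 58, 0, 0, 0, 0.6, 0, 0, 66, 0, 0, 0, 0.6, 0, 0, 66, 0, 0, 0, 0.6]' | python3 -m creep; echo '[0, 0, 4, 0, 0, 0, 0.6, 0, 0, 7, 0, 0, 0, 0.6, 0, 0, 10, 0, 0, 0, 0.6, 0, 0, 10, 0, 0, 0, 0.6, 0, 0, 10, 0, 0, 0, 0.6]' | python3 -m creep
```

```text
time: 17.25
eef_pos: [608.7, 248.7, 14.3]
ee_rot: [0.731, 0.682, -0.001, -0.0]
contact_force: [-0.6, -0.3, -2.5]
finger_gap: 0.709
grip_force: 67.6
time: 17.75
eef_pos: [609.4, 249.1, 5.6]
ee_rot: [0.731, 0.682, 0.0, 0.0]
contact_force: [0.1, 0.3, -1.9]
finger_gap: 0.714
grip_force: 67.6
```

```bash
echo '[0, 0, 1, 0, 0, 0, 0.6, 0, 0, 2, 0, 0, 0, 0.6, 0, 0, 3, 0, 0, 0, 0.6, 0, 0, 3, 0, 0, 0, 0.6]' | python3 -m creep; echo '[0, 0, 1, 0, 0, 0, 0.6, 0, 0, 2, 0, 0, 0, 0.6, 0, 0, 3, 0, 0, 0, 0.6, 0, 0, 3, 0, 0, 0, 0.6]' | python3 -m creep
```

```text
time: 18.15
eef_pos: [609.3, 249.0, 2.4]
ee_rot: [0.731, 0.682, -0.0, 0.0]
contact_force: [-0.3, -0.1, -2.9]
finger_gap: 0.71
grip_force: 67.5
time: 18.55
eef_pos: [609.4, 249.0, 2.2]
ee_rot: [0.732, 0.682, -0.0, 0.001]
contact_force: [-4.5, -3.7, 14.1]
finger_gap: 0.717
grip_force: 69.6
```

```bash
echo '[0, 0, -2, 0, 0, 0, 0.6, 0, 0, -2, 0, 0, 0, 0.8, 0, 0, -2, 0, 0, 0, 1, 0, 0, -2, 0, 0, 0, 1, 0, 0, -2, 0, 0, 0, 1]' | python3 -m creep; echo '[0, 0, -15, 0, 0, 0, 1, 0, 0, -50, 0, 0, 0, 1, 0, 0, -100, 0, 0, 0, 1, 0, 0, -150, 0, 0, 0, 1, 0, 0, -150, 0, 0, 0, 1]' | python3 -m creep
echo '[-50, 0, 0, 0, 0, 0, 1, -100, 0, 0, 0, 0, 0, 1, -150, 0, 0, 0, 0, 0, 1, -200, 0, 0, 0, 0, 0, 1, -200, 0, 0, 0, 0, 0, 1]' | python3 -m creep >/dev/null
python3 - <<'E'
from h import *
go(430,296,150,88)
o=[]
for n in("side","top"):
    c=camera(n);np.savez(f"pics/{n}9.npz",**c)
    a=c["color"][:,:,::-1]; a=a[190:290,130:240] if n=="side" else a[140:250,130:250]
    o.append(cv2.resize(a,(400,360),interpolation=cv2.INTER_CUBIC))
cv2.imwrite("pics/r9.png",np.hstack(o))
for n in("top9","side9"):
    c=load(n);P=pts(c);x,y,z=[P[...,i] for i in range(3)];H=hsv(c);h,ss,v=[H[...,i].astype(int) for i in range(3)]
    A=(0,0,560,420)
    m=(abs(x-425)<60)&(abs(y-300)<60)&(z>92)&(z<112); print(n,"batt",blob(c,m,A,100))
    m=(abs(x-610)<60)&(abs(y-250)<60)&(z>30)&(z<50); print("box in tray",blob(c,m,A,38),np.median(z[m]))
    m=(abs(x-428)<60)&(y>90)&(y<255)&(z>30)&(z<50); print("blank half",blob(c,m,A,40))
E
```

```text
time: 19.05
eef_pos: [609.3, 249.1, 1.2]
ee_rot: [0.731, 0.682, -0.0, -0.0]
contact_force: [-0.2, 0.1, -0.5]
finger_gap: 1.002
grip_force: 0.0
time: 19.55
eef_pos: [612.6, 252.5, 160.8]
ee_rot: [0.731, 0.682, 0.006, 0.002]
contact_force: [0.6, 0.7, 0.6]
finger_gap: 1.002
grip_force: 0.0
at [596.1  38.2 150.9] shift [ 242.9 -187.2   -0.5] rot [-0.001  0.006 -0.049]
top9 batt (array([432.1, 295. ,  49.2,  70.4,   0.9]), 295)
box in tray (array([610.7, 248.4,  65.4,  91.2,  -3.2]), 559) 36.550089973792865
blank half (array([429.6, 186. ,  62.9, 142.7,  -2.2]), 898)
side9 batt (array([421.9, 302.3,  54.2,  73.4,  -2.2]), 261)
box in tray (array([602.2, 254.5,  72.2,  91.2,  -2.3]), 447) 35.71229513127969
blank half (array([420.9, 189.6,  71. , 135.9,  -2.2]), 847)
```

View pics/r9.png

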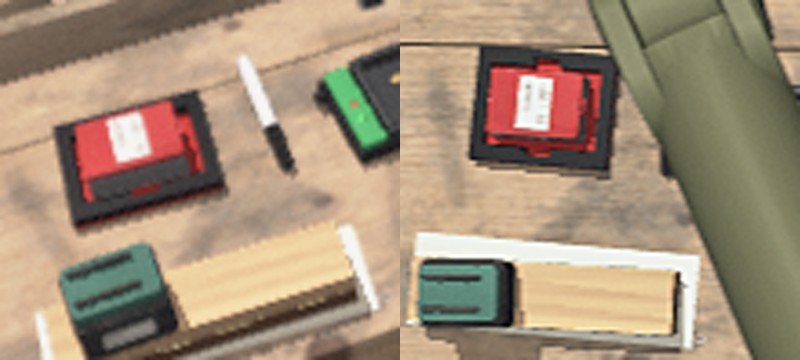

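The box sits flat in the red cut-out, centred to about 1 mm by the top camera. Next is the battery.

```bash
echo '[243, -187, 0, 0, 0, -0.049, 1, 243, -187, 0, 0, 0, -0.049, 1, 243, -187, 0, 0, 0, -0.049, 1, 243, -187, 0, 0, 0, -0.049, 1, 243, -187, 0, 0, 0, -0.049, 1]' | python3 -m creep >/dev/null; python3 -c "from h import *;go(430.7,295.6,140,88)"
```

```text
at [454.6 261.7 152.1] shift [ 33.4 -24.5  12.1] rot [ 0.001 -0.001  0.018]
```

```bash
echo '[33, -24, 0, 0, 0, 0.018, 1, 33, -24, 0, 0, 0, 0.018, 1, 33, -24, 20, 0, 0, 0.018, 1, 33, -24, 40, 0, 0, 0.018, 1, 33, -24, 40, 0, 0, 0.018, 1]' | python3 -m creep >/dev/null;echo '[0, 0, 0, 0, 0, 0, 1, 0, 0, 0, 0, 0, 0, 1]' | python3 -m creep >/dev/null; python3 -c "from h import *;go(430.7,295.6,37,88)"
```

```text
at [434.  292.5 112.6] shift [ 2.9 -3.5 75.6] rot [ 0.001 -0.001 -0.003]
```

```bash
echo '[3, -4, 15, 0, 0, 0, 1, 3, -4, 30, 0, 0, 0, 1, 3, -4, 45, 0, 0, 0, 1, 3, -4, 60, 0, 0, 0, 1, 3, -4, 68, 0, 0, 0, 1]' | python3 -m creep; echo '[0, 0, 3, 0, 0, 0, 1, 0, 0, 7, 0, 0, 0, 1, 0, 0, 7, 0, 0, 0, 1]' | python3 -m creep;  echo '[0, 0, 0, 0, 0, 0, 0.7, 0, 0, 0, 0, 0, 0, 0.7, 0, 0, 0, 0, 0, 0, 0.65, 0, 0, 0, 0, 0, 0, 0.6, 0, 0, 0, 0, 0, 0, 0.6]' | python3 -m creep 60
```

```text
time: 21.85
eef_pos: [428.9, 293.7, 41.2]
ee_rot: [0.721, 0.693, -0.001, -0.0]
contact_force: [-0.2, 0.4, -0.3]
finger_gap: 0.999
grip_force: 0.0
time: 22.15
eef_pos: [429.9, 294.6, 36.3]
ee_rot: [0.721, 0.693, -0.0, -0.0]
contact_force: [0.3, -0.5, -0.2]
finger_gap: 1.0
grip_force: 0.0
time: 22.65
eef_pos: [430.9, 294.8, 37.4]
ee_rot: [0.721, 0.693, 0.001, 0.0]
contact_force: [1.0, -2.5, 6.1]
finger_gap: 0.72
grip_force: 65.3
```

```bash
echo '[0, 0, -15, 0, 0, 0, 0.6, 0, 0, -45, 0, 0, 0, 0.6, 0, 0, -80, 0, 0, 0, 0.6, 0, 0, -110, 0, 0, 0, 0.6, 0, 0, -110, 0, 0, 0, 0.6]' | python3 -m creep 80; echo '[-298, 164, 0, 0, 0, -0.112, 0.6, -298, 164, 0, 0, 0, -0.112, 0.6, -298, 164, 0, 0, 0, -0.112, 0.6, -298, 164, 0, 0, 0, -0.112, 0.6, -298, 164, 0, 0, 0, -0.112, 0.6]' | python3 -m creep;python3 -c "from h import *;go(582.7,-10,100,94.2)"
```

```text
time: 23.15
eef_pos: [431.3, 296.2, 149.9]
ee_rot: [0.721, 0.693, 0.003, 0.001]
contact_force: [1.8, 1.6, -7.5]
finger_gap: 0.714
grip_force: 88.8
time: 23.65
eef_pos: [540.9, 68.4, 144.6]
ee_rot: [0.681, 0.732, -0.001, -0.001]
contact_force: [0.5, 1.4, -6.1]
finger_gap: 0.719
grip_force: 88.5
at [540.9  68.4 144.6] shift [-81.2  36.1  44.6] rot [-0.003  0.001 -0.   ]
```

```bash
echo '[-40, 18, 0, 0, 0, 0, 0.6, -81, 36, 0, 0, 0, 0, 0.6, -81, 36, 20, 0, 0, 0, 0.6, -81, 36, 45, 0, 0, 0, 0.6, -81, 36, 60, 0, 0, 0, 0.6]' | python3 -m creep >/dev/null; echo '[0, 0, 0, 0, 0, 0, 0.6, 0, 0, 0, 0, 0, 0, 0.6, 0, 0, 0, 0, 0, 0, 0.6]' | python3 -m creep;python3 - <<'E'
from h import *
go(582.7,-10,14,94.2)
o=[]
for n in("side","top"):
    c=camera(n);np.savez(f"pics/{n}10.npz",**c)
    a=c["color"][:,:,::-1]; a=a[160:250,200:300] if n=="side" else a[140:230,210:310]
    o.append(cv2.resize(a,(400,360),interpolation=cv2.INTER_CUBIC))
cv2.imwrite("pics/b10.png",np.hstack(o))
E
```

```text
time: 24.45
eef_pos: [584.4, -6.7, 87.6]
ee_rot: [0.681, 0.733, 0.001, 0.001]
contact_force: [1.1, 0.3, -6.3]
finger_gap: 0.718
grip_force: 88.4
at [584.4  -6.7  87.6] shift [-3.2 -2.1 73.6] rot [0.002 0.    0.   ]
```

View pics/b10.png

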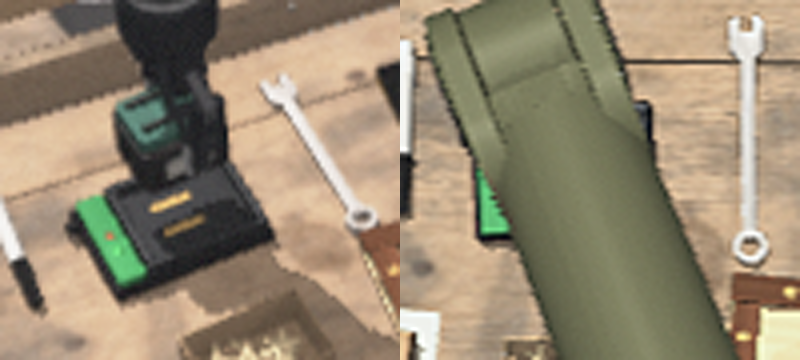

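The battery hangs level above the well. My picture budget is now used up, so I'll refine the well position and the board numerically from the unobstructed first top frame.

```bash
python3 - <<'E'
from h import *
c=load("top0");P=pts(c);H=hsv(c).astype(int)
P=P-np.array([1.4,-.6,0])
def loc(ox,oy,yaw): 
    a=np.radians(yaw); d=P[...,:2]-[ox,oy]; return d[...,0]*np.cos(a)+d[...,1]*np.sin(a), -d[...,0]*np.sin(a)+d[...,1]*np.cos(a)
z=P[...,2];V=H[...,2];S=H[...,1]
def prof(k,q,lo,hi,w):
    for a in range(lo,hi,3):
        m=(abs(k-a)<2)&q; print(a,*np.round([np.nanmean(z[m]),V[m].mean(),S[m].mean()],0).astype(int) if m.any() else '-',end=' | ')
    print()
X,Y=loc(582.7,-10,4.2)
print("charger y");prof(Y,abs(X)<25,-66,90,2);print("x");prof(X,abs(Y+10)<25,-60,63,2)
X,Y=loc(436,-267,-5.1)
print("board x");prof(X,abs(Y+20)<90,-60,66,2);print("y");prof(Y,abs(X+5)<25,96,156,2);prof(Y,abs(X+5)<25,-172,-148,2)
for yl in(-100,-50,0,50,90):  # fence edge by V
    m=(abs(Y-yl)<12)&(X>10)&(X<60)&(V>170); print(yl,round(float(X[m].max()),1),end=' ')
E
```

```text
charger y
-66 0 198 72 | -63 0 198 72 | -60 -1 207 73 | -57 3 175 73 | -54 11 75 61 | -51 24 42 45 | -48 28 76 16 | -45 24 78 11 | -42 18 75 11 | -39 19 82 11 | -36 19 85 10 | -33 18 85 9 | -30 18 87 9 | -27 18 88 11 | -24 16 88 11 | -21 18 88 10 | -18 18 88 10 | -15 17 88 11 | -12 18 87 13 | -9 18 91 22 | -6 18 117 45 | -3 19 132 53 | 0 18 138 59 | 3 17 130 54 | 6 17 124 47 | 9 18 131 51 | 12 18 137 52 | 15 18 126 46 | 18 18 128 51 | 21 17 128 49 | 24 18 127 46 | 27 18 119 44 | 30 17 91 22 | 33 18 88 16 | 36 18 88 11 | 39 18 88 11 | 42 18 90 9 | 45 18 82 11 | 48 25 66 12 | 51 29 75 11 | 54 28 75 23 | 57 21 81 75 | 60 23 162 130 | 63 22 195 127 | 66 23 194 123 | 69 23 199 128 | 72 24 195 127 | 75 23 195 127 | 78 23 189 128 | 81 20 160 127 | 84 13 89 119 | 87 5 82 73 | 
x
-60 0 154 74 | -57 1 120 73 | -54 0 128 75 | -51 5 72 78 | -48 18 26 56 | -45 26 69 19 | -42 28 98 9 | -39 24 71 12 | -36 17 80 10 | -33 17 88 10 | -30 18 87 10 | -27 17 87 11 | -24 17 87 14 | -21 19 86 21 | -18 18 101 36 | -15 18 140 58 | -12 18 151 56 | -9 18 102 31 | -6 19 86 21 | -3 16 88 12 | 0 17 88 10 | 3 17 8
[... 726 characters left out ...]
7 12 244 61 | 30 12 186 79 | 33 15 117 100 | 36 22 116 133 | 39 22 120 128 | 42 22 125 126 | 45 22 129 126 | 48 22 124 127 | 51 22 115 132 | 54 21 121 122 | 57 6 150 67 | 60 1 187 64 | 63 0 190 69 | 
y
96 12 235 60 | 99 12 235 59 | 102 12 235 58 | 105 12 235 57 | 108 12 236 56 | 111 12 236 53 | 114 12 237 50 | 117 12 241 48 | 120 12 231 58 | 123 21 176 90 | 126 22 130 134 | 129 22 142 130 | 132 22 143 126 | 135 23 139 125 | 138 23 130 129 | 141 22 122 132 | 144 13 160 95 | 147 1 190 74 | 150 -1 185 72 | 153 0 184 72 | 
-172 1 179 70 | -169 -1 180 71 | -166 0 178 72 | -163 1 168 74 | -160 10 210 73 | -157 13 226 70 | -154 12 238 62 | -151 12 235 66 | 
-100 59.7 -50 59.3 0 59.1 50 59.8 90 59.2
```

```bash
echo '[-2, -1, 20, 0, 0, 0, 0.6, -2, -1, 40, 0, 0, 0, 0.6, -2, -1, 54, 0, 0, 0, 0.6, -2, -1, 62, 0, 0, 0, 0.6, -2, -1, 62, 0, 0, 0, 0.6]' | python3 -m creep; echo '[0, 0, 2, 0, 0, 0, 0.6, 0, 0, 4, 0, 0, 0, 0.6, 0, 0, 6, 0, 0, 0, 0.6, 0, 0, 8, 0, 0, 0, 0.6, 0, 0, 8, 0, 0, 0, 0.6]' | python3 -m creep
```

```text
time: 25.05
eef_pos: [582.3, -9.2, 23.8]
ee_rot: [0.681, 0.733, -0.0, -0.001]
contact_force: [0.1, -0.1, -5.9]
finger_gap: 0.718
grip_force: 88.4
time: 25.55
eef_pos: [582.7, -9.4, 16.3]
ee_rot: [0.681, 0.732, -0.0, -0.0]
contact_force: [-0.5, 0.2, -6.3]
finger_gap: 0.718
grip_force: 88.4
```

```bash
echo '[0, 0, 1, 0, 0, 0, 0.6, 0, 0, 2, 0, 0, 0, 0.6, 0, 0, 2, 0, 0, 0, 0.6]' | python3 -m creep; echo '[0, 0, 1, 0, 0, 0, 0.6, 0, 0, 2, 0, 0, 0, 0.6, 0, 0, 2, 0, 0, 0, 0.6]' | python3 -m creep
```

```text
time: 25.85
eef_pos: [582.9, -9.4, 15.6]
ee_rot: [0.681, 0.732, -0.0, 0.0]
contact_force: [-6.0, -1.0, 5.1]
finger_gap: 0.718
grip_force: 89.7
time: 26.15
eef_pos: [582.9, -9.5, 15.5]
ee_rot: [0.681, 0.732, -0.001, 0.001]
contact_force: [-11.1, -2.2, 20.0]
finger_gap: 0.716
grip_force: 91.6
```

```bash
echo '[0, 0, -3, 0, 0, 0, 0.6, 0, 0, -3, 0, 0, 0, 0.8, 0, 0, -3, 0, 0, 0, 1, 0, 0, -3, 0, 0, 0, 1, 0, 0, -3, 0, 0, 0, 1]' | python3 -m creep; echo '[0, 0, -15, 0, 0, 0, 1, 0, 0, -50, 0, 0, 0, 1, 0, 0, -100, 0, 0, 0, 1, 0, 0, -140, 0, 0, 0, 1, 0, 0, -140, 0, 0, 0, 1]' | python3 -m creep
echo '[-50, 0, 0, 0, 0, 0, 1, -100, 0, 0, 0, 0, 0, 1, -150, 0, 0, 0, 0, 0, 1, -150, 0, 0, 0, 0, 0, 1]' | python3 -m creep >/dev/null
python3 - <<'E'
from h import *
for n in("top","side"):
    c=camera(n);np.savez(f"pics/{n}11.npz",**c);P=pts(c)-np.array([1.4,-.6,0]);x,y,z=[P[...,i] for i in range(3)]
    A=(0,0,560,420)
    m=(abs(x-583)<60)&(abs(y+8)<60)&(z>66)&(z<90); print(n,"batt",blob(c,m,A,78),np.median(z[m]),len(z[m]))
    m=(abs(x-428)<70)&(abs(y-237)<160)&(z>32)&(z<50); print("blank",blob(c,m,A,41),pca(P[m][:,:2]),np.median(z[m]))
    m=(abs(x-436)<70)&(abs(y-20)<70)&(z>30)&(z<60); print("carton",blob(c,m,A,42))
go(428,237,110,88)
E
```

```text
time: 26.65
eef_pos: [583.1, -9.1, 15.5]
ee_rot: [0.681, 0.732, 0.0, 0.0]
contact_force: [0.0, -0.2, -0.3]
finger_gap: 1.0
grip_force: 0.0
time: 27.15
eef_pos: [586.7, -7.9, 162.5]
ee_rot: [0.681, 0.733, 0.003, 0.004]
contact_force: [1.0, 0.3, 1.6]
finger_gap: 1.0
grip_force: 0.0
top batt (array([582.6,  -6.4,  53.4,  73. ,   7.2]), 391) 71.97640511194913 391
blank (array([431.7, 236.2,  62.9, 244.5,  -2.3]), 1552) [430.2 237.5  -2.4] 39.20267920927381
carton (array([455.9, -15.4,   3. ,  33.2,   0.8]), 11)
side batt (array([571.2,   1.8,  59.5,  75.2,   6.4]), 276) 71.14685194655601 276
blank (array([423. , 242.9,  69.8, 242.4,  -2.3]), 1541) [424.  245.7  -2.2] 38.39519026632877
carton (array([413.5,   0.5,  79.4, 107.7,   5.8]), 187)
at [ 593.5 -160.5  155.4] shift [ 407.9 -137.5   45.8] rot [-0.    -0.001  0.104]
```

```bash
echo '[408, -135, 0, 0, 0, 0.11, 1, 408, -135, 0, 0, 0, 0.11, 1, 408, -135, 0, 0, 0, 0.11, 1, 408, -135, 0, 0, 0, 0.11, 1, 408, -135, 0, 0, 0, 0.11, 1]' | python3 -m creep >/dev/null; python3 -c "from h import *;go(430.3,237,80,87.65)"
```

```text
at [496.1  76.  155.3] shift [158.7 -71.1  75.3] rot [-0.     0.001  0.008]
```

```bash
echo '[159, -71, 0, 0, 0, 0.008, 1, 159, -71, 0, 0, 0, 0.008, 1, 159, -71, 0, 0, 0, 0.008, 1, 159, -71, 40, 0, 0, 0.008, 1, 159, -71, 75, 0, 0, 0.008, 1]' | python3 -m creep >/dev/null; echo '[0, 0, 0, 0, 0, 0, 1, 0, 0, 0, 0, 0, 0, 1, 0, 0, 0, 0, 0, 0, 1]' | python3 -m creep >/dev/null; python3 -c "from h import *;go(430.3,237,0,87.65)"
```

```text
at [434.  234.3  82.2] shift [ 2.4 -4.  82.2] rot [ 0.002 -0.001 -0.004]
```

```bash
echo '[2, -4, 15, 0, 0, 0, 1, 2, -4, 30, 0, 0, 0, 1, 2, -4, 50, 0, 0, 0, 1, 2, -4, 65, 0, 0, 0, 1, 2, -4, 72, 0, 0, 0, 1]' | python3 -m creep; echo '[0, 0, 3, 0, 0, 0, 1, 0, 0, 6, 0, 0, 0, 1, 0, 0, 9, 0, 0, 0, 1, 0, 0, 9, 0, 0, 0, 1]' | python3 -m creep;  echo '[0, 0, 0, 0, 0, 0, 0.7, 0, 0, 0, 0, 0, 0, 0.7, 0, 0, 0, 0, 0, 0, 0.65, 0, 0, 0, 0, 0, 0, 0.6, 0, 0, 0, 0, 0, 0, 0.6]' | python3 -m creep 60
```

```text
time: 29.45
eef_pos: [428.0, 235.1, 6.5]
ee_rot: [0.723, 0.691, -0.001, -0.001]
contact_force: [0.0, -0.3, 0.4]
finger_gap: 1.004
grip_force: 0.0
time: 29.85
eef_pos: [429.3, 235.9, -0.4]
ee_rot: [0.723, 0.691, 0.0, 0.0]
contact_force: [-0.1, -0.0, -1.0]
finger_gap: 0.999
grip_force: 0.0
time: 30.35
eef_pos: [429.9, 236.0, 0.2]
ee_rot: [0.723, 0.691, 0.0, 0.0]
contact_force: [-0.2, -1.0, 5.7]
finger_gap: 0.687
grip_force: 65.5
```

```bash
echo '[0, 0, -15, 0, 0, 0, 0.6, 0, 0, -50, 0, 0, 0, 0.6, 0, 0, -90, 0, 0, 0, 0.6, 0, 0, -130, 0, 0, 0, 0.6, 0, 0, -130, 0, 0, 0, 0.6]' | python3 -m creep 80; echo '[-233, 70, 0, 0, 0, 0.044, 0.6, -233, 70, 0, 0, 0, 0.044, 0.6, -233, 70, 0, 0, 0, 0.044, 0.6, -233, 70, 0, 0, 0, 0.044, 0.6, -233, 70, 0, 0, 0, 0.044, 0.6]' | python3 -m creep;python3 -c "from h import *;go(434,-271,130,84.9)"
```

```text
time: 30.85
eef_pos: [431.7, 238.0, 134.3]
ee_rot: [0.723, 0.691, 0.004, 0.002]
contact_force: [0.4, 1.0, -2.7]
finger_gap: 0.691
grip_force: 88.8
time: 31.35
eef_pos: [487.8, -3.3, 128.8]
ee_rot: [0.738, 0.674, -0.001, 0.0]
contact_force: [0.1, -0.4, -2.5]
finger_gap: 0.69
grip_force: 88.5
at [487.8  -3.3 128.8] shift [-271.5  -29.3   -0.7] rot [-0.001  0.002 -0.002]
```

```bash
echo '[-272, -29, 0, 0, 0, 0, 0.6, -272, -29, 0, 0, 0, 0, 0.6, -272, -29, 0, 0, 0, 0, 0.6, -272, -29, 0, 0, 0, 0, 0.6, -272, -29, 0, 0, 0, 0, 0.6]' | python3 -m creep >/dev/null; echo '[-15, 0, 0, 0, 0, 0, 0.6, -22, -3, 25, 0, 0, 0, 0.6, -22, -3, 50, 0, 0, 0, 0.6, -22, -3, 70, 0, 0, 0, 0.6, -22, -3, 70, 0, 0, 0, 0.6]' | python3 -m creep; echo '[0, 0, 0, 0, 0, 0, 0.6, 0, 0, 0, 0, 0, 0, 0.6, 0, 0, 0, 0, 0, 0, 0.6]' | python3 -m creep >/dev/null
python3 - <<'E'
from h import *
go(434,-271,11,84.9)
for n in("top","side"):
    c=camera(n);np.savez(f"pics/{n}12.npz",**c);P=pts(c)-np.array([1.4,-.6,0]);x,y,z=[P[...,i] for i in range(3)]
    m=(abs(x-434)<90)&(abs(y+270)<170)&(z>84)&(z<115); print(n,blob(c,m,(0,0,560,420),100),pca(P[m][:,:2]),np.median(z[m]),np.percentile(y[m],[1,99]))
E
```

```text
time: 32.35
eef_pos: [432.3, -264.8, 56.3]
ee_rot: [0.738, 0.675, -0.0, -0.004]
contact_force: [0.0, -0.0, -3.1]
finger_gap: 0.687
grip_force: 88.3
at [ 436.  -267.4   60.7] shift [-3.7 -1.7 49.7] rot [0.002 0.001 0.   ]
top (array([ 442.9, -200.2,   62.9,  114.3,   -4.8]), 741) [ 441.5 -195.8   -6.2] 100.04780345109225 [-248.94637715 -145.5805677 ]
side (array([ 435.7, -202.4,  102.1,  142. ,   -6.7]), 785) [ 428.4 -247.7   -5.2] 98.25216587639864 [-375.7272838  -139.57071683]
```

```bash
echo '[-5, -1, 12, 0, 0, 0, 0.6, -5, -1, 24, 0, 0, 0, 0.6, -5, -1, 32, 0, 0, 0, 0.6, -5, -1, 38, 0, 0, 0, 0.6, -5, -1, 38, 0, 0, 0, 0.6]' | python3 -m creep; echo '[0, 0, 2, 0, 0, 0, 0.6, 0, 0, 4, 0, 0, 0, 0.6, 0, 0, 6, 0, 0, 0, 0.6, 0, 0, 8, 0, 0, 0, 0.6, 0, 0, 8, 0, 0, 0, 0.6]' | python3 -m creep
```

```text
time: 33.25
eef_pos: [433.0, -271.1, 20.2]
ee_rot: [0.738, 0.675, 0.0, -0.001]
contact_force: [-0.1, 0.7, -1.6]
finger_gap: 0.69
grip_force: 88.6
time: 33.75
eef_pos: [433.5, -271.9, 13.3]
ee_rot: [0.738, 0.675, -0.0, -0.0]
contact_force: [-0.2, -0.2, -2.9]
finger_gap: 0.686
grip_force: 88.6
```

```bash
echo '[0, 0, 1, 0, 0, 0, 0.6, 0, 0, 2, 0, 0, 0, 0.6, 0, 0, 2, 0, 0, 0, 0.6]' | python3 -m creep; echo '[0, 0, 1, 0, 0, 0, 0.6, 0, 0, 2, 0, 0, 0, 0.6, 0, 0, 2, 0, 0, 0, 0.6]' | python3 -m creep
```

```text
time: 34.05
eef_pos: [433.8, -272.0, 12.4]
ee_rot: [0.738, 0.675, -0.0, 0.0]
contact_force: [-3.4, 1.7, 6.4]
finger_gap: 0.692
grip_force: 89.3
time: 34.35
eef_pos: [433.8, -272.1, 12.3]
ee_rot: [0.738, 0.675, -0.002, -0.0]
contact_force: [-10.7, 5.1, 25.8]
finger_gap: 0.689
grip_force: 91.7
```

```bash
echo '[0, 0, -3, 0, 0, 0, 0.6, 0, 0, -3, 0, 0, 0, 0.8, 0, 0, -3, 0, 0, 0, 1, 0, 0, -3, 0, 0, 0, 1, 0, 0, -3, 0, 0, 0, 1]' | python3 -m creep; echo '[0, 0, -15, 0, 0, 0, 1, 0, 0, -50, 0, 0, 0, 1, 0, 0, -100, 0, 0, 0, 1, 0, 0, -150, 0, 0, 0, 1, 0, 0, -200, 0, 0, 0, 1]' | python3 -m creep
echo '[50, 20, 0, 0, 0, 0, 1, 100, 40, 0, 0, 0, 0, 1, 150, 50, 0, 0, 0, 0, 1, 200, 60, 0, 0, 0, 0, 1, 240, 60, 0, 0, 0, 0, 1]' | python3 -m creep >/dev/null;echo '[50, 0, 0, 0, 0, 0, 1, 100, 0, 0, 0, 0, 0, 1, 150, 0, 0, 0, 0, 0, 1, 150, 0, 0, 0, 0, 0, 1, 150, 0, 0, 0, 0, 0, 1]' | python3 -m creep
python3 - <<'E'
from h import *
for n in("top",):
    c=camera(n);np.savez(f"pics/{n}13.npz",**c);P=pts(c)-np.array([1.4,-.6,0]);x,y,z=[P[...,i] for i in range(3)]
    A=(0,0,560,420);H=hsv(c).astype(int)
    m=(abs(x-434)<90)&(abs(y+270)<170)&(z>40)&(z<65); print("blank",blob(c,m,A,52),pca(P[m][:,:2]),np.median(z[m]))
    m=(abs(x-583)<60)&(abs(y+8)<60)&(z>66)&(z<90); print("batt",blob(c,m,A,78),np.median(z[m]))
    m=(abs(x-610)<60)&(abs(y-250)<60)&(z>30)&(z<50); print("box",blob(c,m,A,38),np.median(z[m]))
    m=(abs(x-613)<60)&(abs(y+280)<60)&(z>50)&(z<80); print("tape",blob(c,m,A,68),np.median(z[m]))
    m=(abs(x-436)<70)&(abs(y-20)<80)&(z>25)&(z<60); print("carton",blob(c,m,A,42))
    m=(abs(x-415)<70)&(abs(y+490)<70)&(z>60)&(z<260); print("bottle",blob(c,m,A,150))
E
```

```text
time: 34.85
eef_pos: [433.7, -271.8, 12.3]
ee_rot: [0.738, 0.675, 0.0, -0.0]
contact_force: [0.2, -0.6, -0.4]
finger_gap: 0.999
grip_force: 0.0
time: 35.35
eef_pos: [433.9, -271.1, 215.2]
ee_rot: [0.737, 0.675, -0.0, 0.0]
contact_force: [0.2, -1.4, -0.0]
finger_gap: 1.005
grip_force: 0.0
time: 36.35
eef_pos: [527.6, 114.0, 213.3]
ee_rot: [0.736, 0.677, 0.0, 0.0]
contact_force: [0.7, -0.5, 0.2]
finger_gap: 1.003
grip_force: 0.0
blank (array([ 436.1, -269.6,   63.2,  243.3,   -4.8]), 1617) [ 434.4 -269.5   -4.7] 51.97235578027448
batt (array([582.2,  -6.3,  55. ,  73.5,   4.2]), 389) 72.08957809437538Traceback (most recent call last):
  File "<stdin>", line 7, in <module>
  File "h.py", line 20, in blob
    n,l,st,_=cv2.connectedComponentsWithStats(k); i=1+st[1:,4].argmax()
                                                      ~~~~~~~~~~~~~~~^^
ValueError: attempt to get argmax of an empty sequence
```

```bash
python3 - <<'E'
from h import *
c=load("top13");P=pts(c)-np.array([1.4,-.6,0]);x,y,z=[P[...,i] for i in range(3)];A=(0,0,560,420)
m=(abs(x-613)<60)&(abs(y+280)<60)&(z>45)&(z<80); print("tape body",blob(c,m,A,65),pca(P[m][:,:2]),np.percentile(z[m],[50,98]))
m=(abs(x-613)<80)&(abs(y+280)<85)&(z>9)&(z<22); print("tray",blob(c,m,A,15))
m=(abs(x-415)<70)&(abs(y+490)<70)&(z>60)&(z<260); print("bottle",blob(c,m,A,150))
E
```

```text
tape body (array([ 6.098e+02, -2.695e+02,  4.220e+01,  6.560e+01,  2.000e-01]), 263) [ 609.4 -270.    -4.1] [64.80740671 71.83515442]
tray (array([ 614.7, -281.7,  114.1,  133.5,   -4.5]), 938)
bottle (array([ 414.8, -483.2,   57.9,   71.9,    0.8]), 427)
```

```bash
python3 -c "
from bench import hand_in
print(hand_in())"
```

```text
the job is handed in; nothing more can be done
None
```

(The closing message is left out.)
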